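# Load, scan and start a high-voltage test of power supplies

### The arm

A 6-joint arm with a two-finger parallel gripper is mounted at the origin on the work surface. World frame = base frame: x ahead of the robot, y to its left, z up, the work surface at z = 0. Lengths are in m, angles in rad, forces in N, time in s.
With the tool pointing down it reaches from about 0.35 to 0.775 m from the base axis. Payload 7.3 kg.
Tool frame: the origin (TCP) lies midway between the tips of the shut fingers; the grasp point (between the pads) lies 19 mm behind it (tcp_to_grasp is the distance from the TCP to the grasp point, in m); z points along the fingers, y is the line along which they close (so a half turn about z gives the same grasp; the last joint's range is limited). The gripper opens to 92 mm and grips with 3 to 60 N. Pads are 19 mm wide; open, the fingers measure 130 mm over their backs; the gripper's body (75 mm by 190 mm) begins 47 mm behind the grasp point.
Start: joints at [1.188, 0.342, 1.524, -0, 1.275, -0.146], TCP at [0.123, 0.51, 0.227] pointing down, gripper open.
Joint ranges: [-2.53, 2.53], [-0.77, 2.02], [0.04, 2.7], [-1, 4.14], [0.28, 2.66], [-3.11, 3.11]. Speed limits (rad/s): [2.57, 2.57, 3.14, 3.14, 3.14, 3.14].

### API

Orientations are given as [roll, pitch, yaw] about the fixed x, y, z axes, in that order (R = Rz(yaw) Ry(pitch) Rx(roll)).
In Python, from cell import observe, read_camera, calibration, hand_in, tcp_to_grasp gives the robot as it stands.
- The arm moves only by the tool send_rows, never from a script. Its argument "targets" is a list of rows, each a list of 5 numbers: the opening, from 0 (shut) to 1 (fully open), then the shift along the world's x, y, z in m, then the turn about the world's z in rad. A call has 1 to 5 rows; each row shifts and turns the commanded pose from where the row before left it; what a row does not reach is not made up. A row lasts 1/10 s, in which the tool goes at most 50 mm and 8.59 degrees, less where a joint would pass 70% of its speed; a pose out of reach is approached as far as the arm can. A call is refused whole if a number of a shift passes 0.05 or a number of a turn 0.15, either way. A call with a gripper value outside its range is refused whole. The fingers move at their own pace and stop on an object; "grip_force" is the grip in N (left out, the last holds). Time passes only in rows, so rows that do not move let the fingers close. It gives the time, the measured TCP pose, the force, the opening and the grip force at its end, in the units of the state.
- observe(): the state, without advancing time (a new reading comes with each control period).
- read_camera(name): name is "side" or "top"; returns (picture, depth): 420x560x3 uint8, red, green, blue; 420x560 float32, m along the optical axis (not along the pixel's ray), 0 where there is no reading.
- calibration(name): a dict with "intrinsics" (3x3 intrinsics, pixels), "world_to_cam" (4x4, takes a point from world to camera coordinates). Camera axes: x right, y up, looking along -z (the intrinsics and any distortion apply to the point x, -y, -z); pixel columns grow to the right and rows downward; lengths in m; the calibration is good to about 2 mm. A picture is of the moment at which its call begins. calibration takes no time and is no camera call.
- hand_in(): hands the job in; it is judged then, once.
The state is a dict: "time": time; "qpos": joint angles; "qvel": joint speeds; "joint_efforts": joint torques, N m; "tool_pos": TCP position; "tool_rot": TCP orientation; "contact_force": force on the tool from outside, world axes, zero at the start; "torque": the same for the moment, N m; "opening": finger opening in m; "grip_force": force on a finger pad.
Only numpy, scipy, OpenCV 4.12 (cv2) and the standard library are available. Lean on these libraries where they do the work, as an engineer would, in place of code of your own. Each camera call takes 0.05 s, during which the arm holds its last target. There are 200 camera calls.

### The job

Get the power-supply modules on the bench ready for their high-voltage test: lift the console's clear cover and lay each module flat in the nest of its own size (small left, medium middle, large right) with its terminal strip towards the contact pins at the hinge side. When all are in, take the scanner from its holder and, holding it still for a second, square to the label and about 8 cm off, scan the station label on the sloped panel and then the label of each module from left to right. Stand the scanner back in its holder, lower the cover gently until it is fully shut and only then press the start button; leave the other things on the bench alone.

Things in the scene. Friction and masses are not known exactly. Their poses are not given: they have to be found in the camera images.
- console: Grey sheet-metal high-voltage test console, fixed, 280 (x) by 330 (y) mm. Origin: centre of underside; +x to its rear (hinge side), +y to its left, z up. x -75 to +135 mm is an open-topped box: floor 30 mm and wall tops 85 mm above the bench, inside x -69..129, y -159..159. In front of it a panel slopes 25 deg down to the robot (73 to 40 mm high), station label at its left, button at its right.
- cover (a joint): Hinge of the console's flat clear cover (205 x 330 x 5 mm, aluminium edges, 0.4 kg), on the box's rear top edge. 0 = shut on the box; grows as it opens, to a stop at 1.65 rad, just past upright. Friction hinges: it stays at any angle where it is left; about 4 N at the handle lifts it. Starts shut or a little ajar and covers the nests.
- cover_handle (a point): Middle of the cover's handle: steel bar 10 mm thick, 110 mm long, parallel to the hinge, 42 mm out from the cover's front edge in the cover's plane, free on both sides for fingers; 247 mm from the hinge axis. Cover shut: 90 mm above the bench and 36 mm above the sloped panel. Cover upright: on top, about 335 mm above the bench.
- cover_hinge (a point): Middle of the cover's hinge axis (the axis is parallel to the console's y), at x = 130 mm, z = 87 mm in the console's frame. It turns with the cover.
- station_label: Station barcode label, 46 x 28 mm white paper with black bars, flat on the sloped panel at its left end (fixed). Origin at its centre; its z axis is the panel's outward normal (25 degrees from vertical, leaning to the robot).
- start (a joint): Travel of the start button: 0 = out, grows when pressed, 0.006 m = fully down (5 N); springs back.
- start_top (a point): Centre of the top face of the green round start button (28 mm diameter, in a black housing) at the right end of the sloped panel; it is pressed square into the panel (25 degrees from vertical).
- holder: Scanner's charging holder, fixed, black plastic: base 100 x 90 x 10 mm with an upright socket 54 (x) by 44 (y) mm inside, walls up to 42 mm above the bench, flared rim to 49 mm. Origin: centre of its underside. The socket floor is 10 mm above the bench.
- scanner: Cordless straight barcode scanner, 155 mm long, 0.17 kg, standing nose down in the holder. Origin: centre of its window at the nose; z runs from the nose up the body, the beam leaves along -z. Nose 44 (x) by 34 (y) mm up to z = 50 mm, then a straight handle 36 (x) by 28 (y) mm up to z = 155. In the holder its x, y lie along the holder's.
- psu_small: The small power-supply module (may be absent): aluminium case 92 (x) by 44 (y) by 36 (z) mm, lying flat. Origin: centre of its underside. The 16 mm at its +x end is a black terminal strip only 20 mm high with brass screws; the barcode label is on top near the -x end.
- terminals_small (a point): Middle of the end face of the small module's terminal strip (46 mm along +x from its origin, 10 mm up).
- label_small (a point): Centre of the barcode label (36 mm x 22 mm) on top of the small module, 20 mm from its origin towards the -x end, 36 mm up; it faces up.
- nest_small (a point): Centre of the floor of the console's left nest, for the small module (console frame x 10, y 105, z 30 mm): black ribs 6 mm high leave the module 5 mm clear all round; behind it, on the hinge side, a black contact block with brass pins. Seated, the module's origin is on this point and its x axis along the console's.
- psu_medium: The medium power-supply module (may be absent): aluminium case 110 (x) by 54 (y) by 40 (z) mm, lying flat. Origin: centre of its underside. The 16 mm at its +x end is a black terminal strip only 20 mm high with brass screws; the barcode label is on top near the -x end.
- terminals_medium (a point): Middle of the end face of the medium module's terminal strip (55 mm along +x from its origin, 10 mm up).
- label_medium (a point): Centre of the barcode label (36 mm x 27 mm) on top of the medium module, 29 mm from its origin towards the -x end, 40 mm up; it faces up.
- nest_medium (a point): Centre of the floor of the console's middle nest, for the medium module (console frame x 10, y 12, z 30 mm): black ribs 6 mm high leave the module 5 mm clear all round; behind it, on the hinge side, a black contact block with brass pins. Seated, the module's origin is on this point and its x axis along the console's.
- psu_large: The large power-supply module (may be absent): aluminium case 128 (x) by 64 (y) by 44 (z) mm, lying flat. Origin: centre of its underside. The 16 mm at its +x end is a black terminal strip only 20 mm high with brass screws; the barcode label is on top near the -x end.
- terminals_large (a point): Middle of the end face of the large module's terminal strip (64 mm along +x from its origin, 10 mm up).
- label_large (a point): Centre of the barcode label (36 mm x 32 mm) on top of the large module, 38 mm from its origin towards the -x end, 44 mm up; it faces up.
- nest_large (a point): Centre of the floor of the console's right nest, for the large module (console frame x 10, y -93, z 30 mm): black ribs 6 mm high leave the module 5 mm clear all round; behind it, on the hinge side, a black contact block with brass pins. Seated, the module's origin is on this point and its x axis along the console's.
- multimeter: Bystander: yellow hand multimeter 150 x 75 x 42 mm, lying on the bench; leave alone. Origin: centre of underside.
- spool: Bystander: white solder spool, 60 mm diameter, 50 mm high, standing; leave alone. Origin: centre of underside.
- screwdriver: Bystander: screwdriver with a red handle, about 200 mm long, lying on the bench behind the console; leave alone. Origin: under its middle.

How it is judged:
On the way, in this order (a step that is already met when the one before it is completed fails the run):
1. every module present lies flat in the nest of its size, terminals to the hinge side (horizontal distance between psu_small and nest_small below 0.01 m and z of each of psu_small, psu_medium, psu_large in the frame of console below 0.032 m and angle between each of psu_small, psu_medium, psu_large's own z axis and vertical below 0.035 rad and x of each of terminals_small, terminals_medium, terminals_large in the frame of console above 0.03 m and horizontal distance between psu_medium and nest_medium below 0.01 m and horizontal distance between psu_large and nest_large below 0.01 m), for 0.2 s.
2. scanner held still, square to the station label, beam on it, 40 to 130 mm off (x of station_label in the frame of scanner between -0.012 and 0.012 m and y of station_label in the frame of scanner between -0.012 and 0.012 m and z of station_label in the frame of scanner between -0.13 and -0.04 m and angle between the z axis of scanner and the z axis of station_label, either way round below 0.3 rad), for 0.8 s.
3. then the same at the small module's label (x of label_small in the frame of scanner between -0.012 and 0.012 m and y of label_small in the frame of scanner between -0.012 and 0.012 m and z of label_small in the frame of scanner between -0.13 and -0.04 m and angle between the z axis of scanner and the z axis of psu_small, either way round below 0.3 rad), for 0.8 s.
4. then the same at the medium module's label (x of label_medium in the frame of scanner between -0.012 and 0.012 m and y of label_medium in the frame of scanner between -0.012 and 0.012 m and z of label_medium in the frame of scanner between -0.13 and -0.04 m and angle between the z axis of scanner and the z axis of psu_medium, either way round below 0.3 rad), for 0.8 s.
5. then the same at the large module's label (x of label_large in the frame of scanner between -0.012 and 0.012 m and y of label_large in the frame of scanner between -0.012 and 0.012 m and z of label_large in the frame of scanner between -0.13 and -0.04 m and angle between the z axis of scanner and the z axis of psu_large, either way round below 0.3 rad), for 0.8 s.
6. cover fully shut (value of joint cover below 0.03 rad), for 0.2 s.
7. start button pressed with the cover shut (value of joint start above 0.004 m and value of joint cover below 0.03 rad), for 0.02 s.
At the end, for the whole second after the job is handed in: Every module flat in its own nest (within 10 mm, 2 mm of the floor, tilt < 0.035 rad), terminals to the hinge side; scanner standing in its holder (12 mm, nose within 6 mm of the socket floor, tilt < 0.17 rad); cover shut (< 0.03 rad); button out; all at rest (all of step 1 and horizontal distance between scanner and holder below 0.012 m and z of scanner in the frame of holder below 0.016 m and angle between scanner's own z axis and vertical below 0.17 rad and value of joint cover below 0.03 rad and value of joint start below 0.002 m and linear speed of each of scanner, psu_small, psu_medium, psu_large below 0.02 m/s); the robot touches nothing.
It fails at once if the cover slams (faster than 1.5 rad/s in the last 0.2 rad) (value of joint cover below 0.2 rad and velocity of joint cover below -1.5 rad/s).
It fails at once if the start button is pressed while the cover is open (value of joint start above 0.003 m and value of joint cover above 0.06 rad).
It fails at once if a bystander is moved by more than 30 mm (distance of any of multimeter, spool, screwdriver from where it was at the start of the episode above 0.03 m).
Of psu_small, psu_medium, psu_large only 2 to 3 are there at a start; the rules pass over those that are not, and their reading is None.
At some moment in a run one of psu_small, psu_medium, psu_large may be knocked a few centimetres aside while the robot is not near it.
It also fails if it takes over 210 s, if anything falls off the work surface, if the arm or the gripper's body presses on something with over 40 N, if the wrist force passes 120 N, or if a joint passes its speed limit or range.

## Working session

There is one attempt and no reset: what is moved stays moved. The work goes in short steps, Python scripts to look and compute and a tool call to move; the robot and the scene stay as the last step left them, time stands still between calls to the robot, and variables do not carry over. Pictures are saved under pics/ and viewed, at most 14 in all, crops included, and the job is handed in when it is done.

Besides the shell and the picture viewer there is one more tool, called by a JSON object that holds its "api" and its "payload". send_rows: Moves the arm, as the interface text tells. Its arguments: {"type":"object","properties":{"targets":{"type":"array","items":{"type":"array","items":{"type":"number"}}},"grip_force":{"type":"number"}},"required":["targets"]}

```bash
ls; mkdir -p pics; python3 - <<'E'
from cell import *
import cv2, numpy as np
print(observe()['tool_pos'],observe()['tool_rot'],tcp_to_grasp)
for n in('top','side'):
    p,d=read_camera(n); cv2.imwrite(f'pics/{n}0.png',p[:,:,::-1]); np.save(f'{n}0.npy',d)
    c=calibration(n); print(n,c)
E
```

```text
pics
[0.12298229 0.50997655 0.22603546] [-3.14006796e+00 -2.34020455e-04  2.90482127e+00] 0.0188
top {'intrinsics': array([[386.92194079,   0.        , 281.90107763],
       [  0.        , 386.92194079, 207.27391119],
       [  0.        ,   0.        ,   1.        ]]), 'world_to_cam': array([[-0.01384861, -0.99933594,  0.03370306, -0.00456975],
       [ 0.98284155, -0.00740433,  0.18430316, -0.5483907 ],
       [-0.18393123,  0.03567711,  0.98229143, -0.91643046],
       [ 0.        ,  0.        ,  0.        ,  1.        ]])}
side {'intrinsics': array([[503.03911956,   0.        , 281.86547552],
       [  0.        , 503.03911956, 208.81492547],
       [  0.        ,   0.        ,   1.        ]]), 'world_to_cam': array([[ 0.88369449, -0.46768228,  0.01890335, -0.48652277],
       [ 0.35062643,  0.68818885,  0.63518282, -0.26422802],
       [-0.31007283, -0.55467954,  0.77213046, -1.02854264],
       [ 0.        ,  0.        ,  0.        ,  1.        ]])}
```

View pics/top0.png

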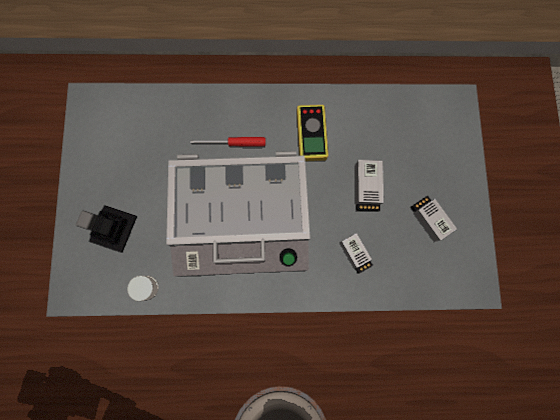

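View pics/side0.png

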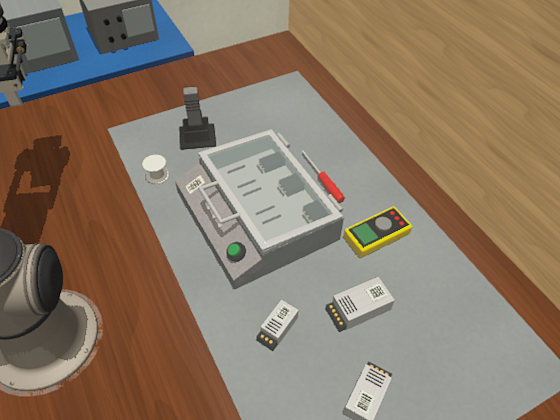

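```bash
cat > h.py <<'E'
from cell import *
import cv2, numpy as np
def cloud(n,d=None,p=None):
    if d is None: p,d=read_camera(n)
    c=calibration(n);K=c['intrinsics'];T=np.linalg.inv(c['world_to_cam'])
    v,u=np.mgrid[:d.shape[0],:d.shape[1]]
    P=np.stack([(u-K[0,2])/K[0,0]*d,-(v-K[1,2])/K[1,1]*d,-d],-1)@T[:3,:3].T+T[:3,3]
    P[d==0]=np.nan
    return P,p
def px(n,w):
    c=calibration(n);K=c['intrinsics'];q=c['world_to_cam']@np.r_[w,1]
    return K[0,0]*q[0]/-q[2]+K[0,2],-K[1,1]*q[1]/-q[2]+K[1,2]
DIM=dict(small=(.092,.044,.036),medium=(.110,.054,.040),large=(.128,.064,.044))
def rect(m,P,zlo,zhi):
    q=P[m&(P[...,2]>zlo)&(P[...,2]<zhi)][:,:2].astype(np.float32)
    c,s,a=cv2.minAreaRect(q*1000); a=np.deg2rad(a)
    if s[0]<s[1]: a+=np.pi/2; s=s[::-1]
    return np.array(c)/1000,np.array(s),a,q
def modules(P,boxes,base=0):
    for k,(cx,cy,r) in boxes.items():
        m=np.hypot(P[...,0]-cx,P[...,1]-cy)<r
        H=DIM[k][2]+base
        c,s,a,q=rect(m,P,H-.008,H+.01)
        ca,sa_,aa,qa=rect(m,P,base+.012,H+.01)
        ax=np.array([np.cos(a),np.sin(a)])
        t=P[m&(P[...,2]>base+.013)&(P[...,2]<base+.026)][:,:2]
        pr=(t-c)@ax; sg=np.sign(np.median(pr[abs(pr)>DIM[k][0]/2-.012])); ax*=sg
        o=c+.008*ax
        print(k,'origin',o.round(4),'yaw',round(np.arctan2(ax[1],ax[0]),3),'top',c.round(4),s.round(1),'all',ca.round(4),sa_.round(1),'z',np.nanmedian(P[m&(P[...,2]>H-.008)][:,2]).round(4),len(q),len(t))
E
python3 - <<'E'
from h import *
for n in('top','side'):
    P,_=cloud(n,np.load(n+'0.npy'))
    print(n)
    if n=='top':
        for nm,(u,v) in dict(small=(356,252),large=(369,186),medium=(434,218),scan=(88,218),hold=(112,228),label=(193,261),btn=(288,257),hnd=(239,262),fl=(205,205),fr=(173,240),spool=(142,288),c1=(172,165),c2=(301,162),c4=(303,237),meter=(312,130)).items(): print(nm,(u,v),P[v,u].round(4))
        B={k:(*P[v,u,:2],.085) for k,(u,v) in dict(small=(356,252),large=(369,186),medium=(434,218)).items()}
    modules(P,B)
    for z0,z1 in((.08,.1),(.084,.1)):
        m=(P[...,1]>-.12)&(P[...,1]<.35)&(P[...,0]>.3)&(P[...,0]<.8)
        c,s,a,q=rect(m,P,z0,z1); print('cons',c,s,a,len(q))
    m=(P[...,1]>.3)
    for z0,z1 in((.006,.014),(.038,.055),(.12,.2)):
        c,s,a,q=rect(m&(P[...,0]>.35)&(P[...,0]<.8),P,z0,z1); print('hold',z0,c,s,a,len(q))
E
```

```text
top
small (356, 252) [ 0.4359 -0.1949  0.0362]
large (369, 186) [ 0.6026 -0.2341  0.0475]
medium (434, 218) [ 0.5193 -0.3977  0.0421]
scan (88, 218) [0.5067 0.4117 0.1649]
hold (112, 228) [0.5003 0.4058 0.049 ]
label (193, 261) [0.4176 0.2058 0.0549]
btn (288, 257) [ 0.4229 -0.0221  0.0808]
hnd (239, 262) [0.414  0.0956 0.0506]
fl (205, 205) [0.5463 0.173  0.0982]
fr (173, 240) [0.4634 0.2429 0.106 ]
spool (142, 288) [0.3555 0.3259 0.0485]
c1 (172, 165) [0.6459 0.2549 0.0945]
c2 (301, 162) [ 0.652  -0.057   0.0958]
c4 (303, 237) [ 0.4675 -0.0568  0.1042]
meter (312, 130) [ 0.7555 -0.0926  0.0436]
small origin [ 0.4337 -0.1988] yaw -2.642 top [ 0.4407 -0.1949] [75.6 44.6] all [ 0.4336 -0.1986] [91.9 44.6] z 0.0364 539 128
large origin [ 0.609  -0.2379] yaw 3.101 top [ 0.617  -0.2382] [112.9  65.1] all [ 0.6092 -0.2379] [128.6  65.1] z 0.0446 1067 214
medium origin [ 0.523  -0.4013] yaw 0.577 top [ 0.5163 -0.4057] [93.7 55.2] all [ 0.523  -0.4012] [109.8  55.5] z 0.0404 798 193
cons [0.5469884  0.09712143] [330.64440918 264.28591919] 1.5992646304339486 7713
cons [0.55152008 0.09736594]
[... 414 characters left out ...]
4 44.8] z 0.0357 770 260
large origin [ 0.6075 -0.2391] yaw 3.106 top [ 0.6155 -0.2394] [113.2  65.5] all [ 0.6074 -0.2391] [129.4  65.6] z 0.0438 1520 377
medium origin [ 0.5224 -0.4024] yaw 0.57 top [ 0.5157 -0.4067] [95.3 54. ] all [ 0.5222 -0.4025] [111.4  54. ] z 0.0398 1493 148
cons [0.54468793 0.09685573] [335.02432251 264.82443237] 1.6057823156471596 6821
cons [0.54468793 0.09685573] [335.02432251 264.82443237] 1.6057823156471596 6556
hold 0.006 [0.58946747 0.7939032 ] [993.87805176 442.03091431] 1.5332452227925613 658
hold 0.038 [0.47953778 0.76261182] [934.00720215 225.51745605] 1.5310804723004905 744
hold 0.12 [0.50161899 0.41799057] [36.34740067 34.07898712] 2.766184811058681 286
```

```bash
python3 - <<'E'
from h import *
for n in('top','side'):
    P,_=cloud(n,np.load(n+'0.npy')); im=cv2.imread(f'pics/{n}0.png').astype(int)
    ya=.031; R=np.array([[np.cos(ya),-np.sin(ya)],[np.sin(ya),np.cos(ya)]])
    L=(P[...,:2]-[.54,.097])@R; Z=P[...,2]
    m=(abs(L[...,0])<.2)&(abs(L[...,1])<.19)
    a=m&(Z>.03)&(Z<.12)
    print(n,'y edges per x:')
    for x in(-.1,-.05,0,.05,.1):
        s=a&(abs(L[...,0]-x)<.012); print(x,np.percentile(L[s][:,1],[.3,99.7]).round(4))
    for y in(-.1,-.05,0,.05,.1,):
        s=a&(abs(L[...,1]-y)<.012); print('y',y,np.percentile(L[s][:,0],[.3,99.7]).round(4))
    # panel plane + cover edges heights
    s=m&(abs(L[...,1])<.1)&(L[...,0]<-.09)&(Z>.035)&(Z<.08)
    A=np.c_[L[s][:,0],np.ones(s.sum())]; print('panel slope',np.linalg.lstsq(A,Z[s],rcond=None)[0])
    s=m&(abs(abs(L[...,1])-.157)<.006)&(L[...,0]>-.06)&(L[...,0]<.12)&(Z>.08)
    A=np.c_[L[s][:,0],np.ones(s.sum())]; print('cover side',np.linalg.lstsq(A,Z[s],rcond=None)[0],s.sum())
    s=m&(abs(L[...,1])<.05)&(L[...,0]<-.085)&(Z>.08); 
    print('handle',np.median(L[s],0),np.median(P[s],0),s.sum(),np.percentile(L[s][:,0],[5,95]),np.percentile(Z[s],[10,50,95]))
    g=m&(im[...,1]>im[...,2]+40)&(im[...,1]>im[...,0]+25); print('btn',np.mean(P[g],0),g.sum(), np.mean(L[g],0))
    g=m&(im.min(-1)>150)&(L[...,0]<-.09)&(L[...,1]>.08)&(Z<.075); 
    q=cv2.minAreaRect((L[g]*1000).astype(np.float32)); print('lab',q,g.sum(),P[g].mean(0))
E
```

```text
top y edges per x:
-0.1 [-0.1634  0.1636]
-0.05 [-0.1645  0.1632]
0 [-0.1636  0.1638]
0.05 [-0.1638  0.1639]
0.1 [-0.1647  0.1641]
y -0.1 [-0.1519  0.1354]
y -0.05 [-0.1518  0.1268]
y 0 [-0.1511  0.1237]
y 0.05 [-0.1505  0.1274]
y 0.1 [-0.1505  0.1374]
panel slope [0.46944654 0.11176661]
cover side [-0.05489636  0.10129018] 740
handle [-0.12382234  0.00026088] [0.4160591  0.09340915 0.10818643] 192 [-0.12807366 -0.11910049] [0.10594485 0.10818643 0.11127893]
btn [ 0.48693442 -0.03509566  0.06792747] 129 [-0.05713439 -0.13038742]
lab ((-117.5569839477539, 114.05738830566406), (26.9619140625, 39.68085861206055), 89.66522979736328) 66 [0.42260712 0.20733009 0.05857896]
side y edges per x:
-0.1 [-0.1668  0.1642]
-0.05 [-0.1671  0.163 ]
0 [-0.1668  0.1632]
0.05 [-0.1674  0.164 ]
0.1 [-0.167   0.1638]
y -0.1 [-0.154   0.1344]
y -0.05 [-0.1538  0.1196]
y 0 [-0.1539  0.1202]
y 0.05 [-0.1536  0.1208]
y 0.1 [-0.1542  0.1344]
panel slope [0.47035103 0.11211455]
cover side [-0.033249    0.09848688] 656
handle [-0.12586003  0.00445768] [0.41424429 0.09757551 0.1072993 ] 173 [-0.13017017 -0.10163125] [0.10465311 0.1072993  0.11092405]
btn [ 0.55222202 -0.04959865  0.05792373] 206 [ 0.00767232 -0.14690703]
lab ((-145.0147705078125, 135.09774780273438), (109.65304565429688, 109.5029296875), 0.30911365151405334) 767 [0.38469405 0.22397541 0.02560373]
```

{"api": "send_rows", "payload": {"targets": [[0.3, 0.0265, -0.0377, 0, -0.1186], [0.3, 0.0265, -0.0377, 0, -0.1186], [0.3, 0.0265, -0.0377, 0, -0.1186], [0.3, 0.0265, -0.0377, 0, -0.1186], [0.3, 0.0265, -0.0377, 0, -0.1186]], "grip_force": 20}}

```text
time: 0.6
tool_pos: [0.2561, 0.3202, 0.2265]
tool_rot: [-3.141, 0.0, 2.308]
contact_force: [0.2, 0.4, 0.7]
opening: 0.0565
grip_force: 0.0
```

{"api": "send_rows", "payload": {"targets": [[0.3, 0.0265, -0.0377, 0, -0.1186], [0.3, 0.0265, -0.0377, 0, -0.1186], [0.3, 0.0265, -0.0377, 0, -0.1186], [0.3, 0.0265, -0.0377, 0, -0.1186], [0.3, 0.0265, -0.0377, 0, -0.1186]]}}

```text
time: 1.1
tool_pos: [0.3887, 0.1316, 0.2267]
tool_rot: [3.142, -0.0, 1.714]
contact_force: [1.3, 0.5, 0.3]
opening: 0.0275
grip_force: 0.0
```

{"api": "send_rows", "payload": {"targets": [[0.3, 0.0265, -0.0377, 0, -0.1186], [0.3, 0, 0, 0, 0], [0.3, 0, 0, 0, 0]]}}

```text
time: 1.4
tool_pos: [0.4145, 0.095, 0.2262]
tool_rot: [-3.14, -0.0, 1.598]
contact_force: [-0.6, 0.3, 0.4]
opening: 0.0274
grip_force: 0.0
```

Tracking is precise. Descend onto the handle and grip.

{"api": "send_rows", "payload": {"targets": [[0.3, 0, 0, -0.045, 0], [0.3, 0, 0, -0.045, 0], [0.3, 0, 0, -0.03, 0], [0.3, 0, 0, -0.022, 0], [0.3, 0, 0, 0, 0]]}}

```text
time: 1.9
tool_pos: [0.4117, 0.0969, 0.0825]
tool_rot: [-3.135, -0.0, 1.603]
contact_force: [-1.2, 0.5, 0.9]
opening: 0.0276
grip_force: 0.0
```

{"api": "send_rows", "payload": {"targets": [[0, 0, 0, 0, 0], [0, 0, 0, 0, 0], [0, 0, 0, 0, 0], [0, 0, 0, 0, 0]]}}

```text
time: 2.3
tool_pos: [0.4163, 0.0961, 0.086]
tool_rot: [3.137, -0.001, 1.6]
contact_force: [3.9, 2.9, 0.4]
opening: 0.0092
grip_force: 20.0
```

{"api": "send_rows", "payload": {"targets": [[0, 0.0027, 0.0001, 0.0245, 0], [0, 0.0051, 0.0002, 0.0242, 0], [0, 0.0075, 0.0002, 0.0235, 0], [0, 0.0098, 0.0003, 0.0226, 0], [0, 0.0121, 0.0004, 0.0216, 0]]}}

```text
time: 2.8
tool_pos: [0.455, 0.097, 0.2026]
tool_rot: [3.134, -0.0, 1.6]
contact_force: [21.9, 2.1, -20.3]
opening: 0.0095
grip_force: 20.0
```

{"api": "send_rows", "payload": {"targets": [[0, 0.0142, 0.0004, 0.0202, 0], [0, 0.0161, 0.0005, 0.0187, 0], [0, 0.0179, 0.0005, 0.017, 0], [0, 0.0195, 0.0006, 0.0152, 0], [0, 0.0209, 0.0006, 0.0131, 0]]}}

```text
time: 3.3
tool_pos: [0.5397, 0.0996, 0.2851]
tool_rot: [-3.138, -0.0, 1.6]
contact_force: [0.6, 0.9, -8.8]
opening: 0.0094
grip_force: 20.0
```

{"api": "send_rows", "payload": {"targets": [[0, 0.0221, 0.0007, 0.011, 0], [0, 0.0231, 0.0007, 0.0087, 0], [0, 0.0239, 0.0007, 0.0064, 0], [0, 0.0244, 0.0007, 0.004, 0], [0, 0.0246, 0.0007, 0.0015, 0]]}}

```text
time: 3.8
tool_pos: [0.6582, 0.103, 0.3184]
tool_rot: [-3.141, -0.0, 1.6]
contact_force: [-3.0, 0.5, -0.9]
opening: 0.009
grip_force: 20.0
```

```bash
python3 - <<'E'
from h import *
s=observe(); print(s['tool_pos'],s['contact_force'],s['opening'])
p,d=read_camera('side'); cv2.imwrite('pics/side1.png',p[:,:,::-1])
E
```

```text
[0.65820852 0.1029925  0.31841418] [-3.01642559  0.51207272 -0.90318872] 0.00904879397192471
```

View pics/side1.png

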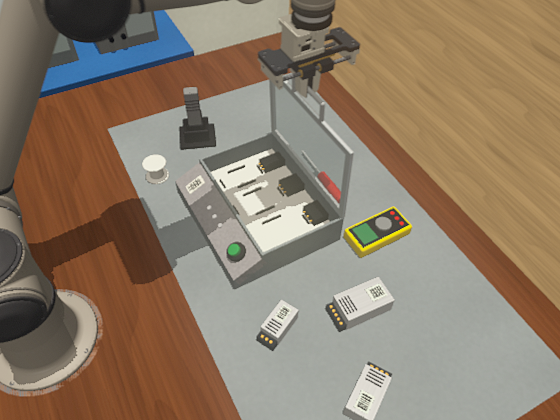

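{"api": "send_rows", "payload": {"targets": [[0.3, 0, 0, 0, 0], [0.3, 0, 0, 0, 0], [0.3, 0, 0, 0.022, 0], [0.3, 0, 0, 0.025, 0], [0.3, -0.0281, -0.0378, 0, -0.1377]]}}

```text
time: 4.35
tool_pos: [0.6333, 0.0678, 0.3664]
tool_rot: [3.134, -0.002, 1.465]
contact_force: [0.9, -1.6, -0.2]
opening: 0.0275
grip_force: 0.0
```

{"api": "send_rows", "payload": {"targets": [[0.8, -0.0281, -0.0378, 0, -0.1377], [0.8, -0.0281, -0.0378, 0, -0.1377], [0.8, -0.0281, -0.0378, 0, -0.1377], [0.8, -0.0281, -0.0378, 0, -0.1377], [0.8, -0.0281, -0.0378, 0, -0.1377]]}}

```text
time: 4.85
tool_pos: [0.4876, -0.1247, 0.364]
tool_rot: [-3.141, 0.0, 0.769]
contact_force: [0.8, 0.0, 0.1]
opening: 0.0632
grip_force: 0.0
```

{"api": "send_rows", "payload": {"targets": [[0.8, -0.0281, -0.0378, 0, -0.1377], [0.8, -0.0281, -0.0378, 0, -0.1377], [0.8, 0, 0, -0.045, 0], [0.8, 0, 0, -0.045, 0], [0.8, 0, 0, 0, 0]]}}

```text
time: 5.35
tool_pos: [0.4298, -0.1975, 0.2689]
tool_rot: [-3.131, 0.006, 0.497]
contact_force: [-0.3, 0.6, 0.5]
opening: 0.0732
grip_force: 0.0
```

```bash
python3 - <<'E'
from h import *
s=observe(); print(s['tool_pos'],s['tool_rot'],s['contact_force'],s['opening'])
P,p=cloud('top'); cv2.imwrite('pics/top1.png',p[:,:,::-1]); np.save('top1.npy',P)
E
```

```text
[ 0.42975193 -0.19748447  0.2689359 ] [-3.13055931  0.00599429  0.49745225] [-0.31020759  0.58196701  0.45794644] 0.07316874733528622
```

View pics/top1.png

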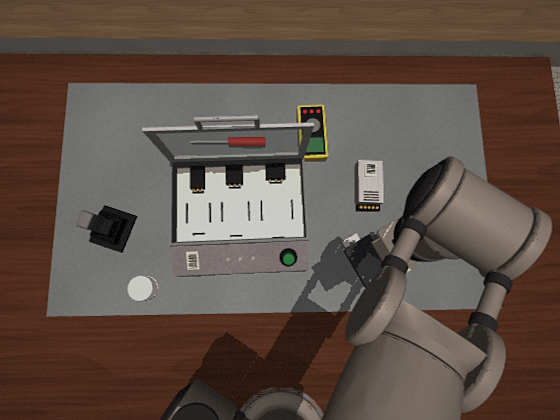

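```bash
python3 - <<'E'
from h import *
P=np.load('top1.npy'); im=cv2.imread('pics/top1.png').astype(int)
g=np.zeros(P.shape[:2],bool); g[160:245,165:310]=1
c,s,a,q=rect(g,P,.024,.036); print('floor',c,s,a-np.pi/2)
g=np.zeros(P.shape[:2],bool); g[158:278,165:312]=1
Z=P[...,2]
c,s,a,q=rect(g,P,.080,.09); print('walltops',c,s,a-np.pi/2)
c,s,a,q=rect(g,P,.025,.09); print('all',c,s,a-np.pi/2)
R=np.array([[np.cos(.03),-np.sin(.03)],[np.sin(.03),np.cos(.03)]]); O=np.array([.528,.096])
L=(P[...,:2]-O)@R
# walls cross-section: wall top x ranges
for y in(-.12,-.05,.05,.12):
    t=g&(abs(L[...,1]-y)<.02)&(Z>.08)&(Z<.092); x=L[t][:,0]; print(y,'front wall',x[x<0].mean() if (x<0).any() else None, x[x<0].min() if (x<0).any() else 0,x[x<0].max() if (x<0).any() else 0,'rear',x[x>0].min() if (x>0).any() else 0)
# ribs: dark pixels on the floor
dk=(im.max(-1)<60)&g&(L[...,0]<.06)&(abs(L[...,1])<.15)&(L[...,0]>-.066)
n,l,st,_=cv2.connectedComponentsWithStats(dk.astype(np.uint8))
for i in range(1,n):
    if st[i,4]>8: print('rib',L[l==i].mean(0).round(4),Z[l==i].mean().round(3),st[i])
h,s_,v=cv2.split(cv2.cvtColor(im.astype(np.uint8),cv2.COLOR_BGR2HSV))
m=g&(h>45)&(h<75)&(s_>120)&(v>40)&(L[...,0]<-.08); print('btn',P[m].mean(0),L[m].mean(0),m.sum())
m=g&(im.min(-1)>140)&(L[...,0]<-.085)&(L[...,1]>.07)&(Z<.075); 
print('lab',P[m].mean(0),cv2.minAreaRect((L[m]*1000).astype(np.float32)),m.sum())
# holder / scanner
hb=np.zeros(P.shape[:2],bool); hb[195:260,70:145]=1
for z0,z1 in((.006,.014),(.030,.055),(.155,.175),(.06,.175)):
    c,s,a,q=rect(hb,P,z0,z1); print('hold',z0,c,s,a,len(q))
E
```

```text
floor [0.56753949 0.09799413] [319.55380249 191.11366272] 0.031411464908834175
walltops [0.54068451 0.09660721] [329.76254272 247.54771423] 0.031017987018964188
all [0.53364307 0.08366518] [356.28848267 290.63647461] 0.031194895816751167
-0.12 front wall -0.07800213856961641 -0.11096229253682192 -0.0639624865203394 rear 0.13319789054681855
-0.05 front wall -0.0672778253305632 -0.07024131546273975 -0.06393330415287744 rear 0.13329405820363957
0.05 front wall -0.0670924220232791 -0.07008307414090773 -0.06411599425943847 rear 0.13326247079783235
0.12 front wall -0.06738176848561087 -0.07040493031093652 -0.06402525602822445 rear 0.13291964236069034
rib [ 0.0149 -0.0544] 0.036 [261 201   1  19  19]
rib [0.0101 0.0745] 0.033 [210 207   1  15  15]
rib [ 0.003  -0.1326] 0.036 [292 209   1  10  10]
rib [-0.0377  0.1058] 0.036 [193 233  11   2  13]
rib [-0.0462  0.01  ] 0.037 [231 235  11   1  11]
rib [-0.0553 -0.0946] 0.036 [273 237  11   1  11]
btn [ 0.41959619 -0.02336111  0.0756847 ] [-0.11193533 -0.11605578] 117
lab [0.41940182 0.20801697 0.05719311] ((-105.98876190185547, 114.80534362792969), (28.54676628112793, 39.83558654785156), 87.38505554199219) 110
hold 0.006 [0.51733533 0.43730231] [176.79423523 145.05238342] 1.5645368329687743 651
hold 0.03 [0.50461465 0.42233218] [70.08148956 61.77063751] 2.8114308527146914 367
hold 0.155 [0.50367041 0.42043964] [35.62137222 28.2734642 ] 2.8139624536469205 239
hold 0.06 [0.50394995 0.41935959] [41.17593765 30.03974724] 2.8189882380980635 557
```

{"api": "send_rows", "payload": {"targets": [[0.8, 0, 0, -0.046, 0], [0.8, 0, 0, -0.046, 0], [0.8, 0, 0, -0.046, 0], [0.8, 0, 0, -0.046, 0], [0.8, 0, 0, -0.045, 0]], "grip_force": 30}}

```text
time: 5.9
tool_pos: [0.4364, -0.2006, 0.0461]
tool_rot: [3.136, -0.003, 0.5]
contact_force: [0.9, -0.2, -1.0]
opening: 0.0733
grip_force: 0.0
```

{"api": "send_rows", "payload": {"targets": [[0.8, 0, 0, -0.035, 0], [0.8, 0, 0, 0, 0], [0, 0, 0, 0, 0], [0, 0, 0, 0, 0], [0, 0, 0, 0, 0]]}}

```text
time: 6.4
tool_pos: [0.4354, -0.2004, 0.0123]
tool_rot: [3.137, -0.002, 0.499]
contact_force: [0.5, 0.2, -0.2]
opening: 0.0541
grip_force: 0.0
```

{"api": "send_rows", "payload": {"targets": [[0, 0, 0, 0, 0], [0, 0, 0, 0.03, 0], [0, 0, 0, 0.045, 0], [0, 0, 0, 0.045, 0], [0, 0, 0, 0.01, 0]]}}

```text
time: 6.9
tool_pos: [0.4359, -0.2008, 0.1452]
tool_rot: [3.133, -0.004, 0.499]
contact_force: [1.1, -0.2, -2.3]
opening: 0.044
grip_force: 30.0
```

{"api": "send_rows", "payload": {"targets": [[0, 0.0058, 0.0222, 0, 0.1485], [0, 0.0058, 0.0222, 0, 0.1485], [0, 0.0058, 0.0222, 0, 0.1485], [0, 0.0058, 0.0222, 0, 0.1485], [0, 0.0058, 0.0222, 0, 0.1485]]}}

```text
time: 7.4
tool_pos: [0.4624, -0.0874, 0.1397]
tool_rot: [-3.141, 0.0, 1.247]
contact_force: [0.0, -0.9, -2.4]
opening: 0.0436
grip_force: 30.0
```

{"api": "send_rows", "payload": {"targets": [[0, 0.0058, 0.0222, 0, 0.1485], [0, 0.0058, 0.0222, 0, 0.1485], [0, 0.0058, 0.0222, 0, 0.1485], [0, 0.0058, 0.0222, 0, 0.1485], [0, 0.0058, 0.0222, 0, 0.1485]]}}

```text
time: 7.9
tool_pos: [0.4914, 0.0236, 0.1396]
tool_rot: [-3.141, -0.0, 1.99]
contact_force: [-0.0, 0.5, -2.2]
opening: 0.0439
grip_force: 30.0
```

{"api": "send_rows", "payload": {"targets": [[0, 0.0058, 0.0222, 0, 0.1485], [0, 0.0058, 0.0222, 0, 0.1485], [0, 0.0058, 0.0222, 0, 0.1485], [0, 0.0058, 0.0222, 0, 0.1485], [0, 0.0058, 0.0222, 0, 0.1485]]}}

```text
time: 8.4
tool_pos: [0.5204, 0.1345, 0.1395]
tool_rot: [-3.141, -0.001, 2.732]
contact_force: [0.4, 0.1, -1.3]
opening: 0.0441
grip_force: 30.0
```

{"api": "send_rows", "payload": {"targets": [[0, 0.0058, 0.0222, 0, 0.1485], [0, 0.0058, 0.0222, 0, 0.1485], [0, 0.0058, 0.0222, 0, 0.1485], [0, 0.0007, 0.0009, 0, 0.001], [0, 0, 0, 0, 0]]}}

```text
time: 8.9
tool_pos: [0.5383, 0.2011, 0.1393]
tool_rot: [-3.141, -0.001, -3.112]
contact_force: [0.3, 0.2, -2.0]
opening: 0.0435
grip_force: 30.0
```

```bash
python3 - <<'E'
from h import *
s=observe(); print(s['tool_pos'],s['tool_rot'],s['qpos'])
p,d=read_camera('side'); cv2.imwrite('pics/side2.png',p[:,:,::-1])
E
```

```text
[0.53830647 0.20113332 0.13934815] [-3.14110837e+00 -1.18913120e-03 -3.11160716e+00] [ 2.24371567e-01  5.12397175e-01  1.50739515e+00 -2.72303863e-04
  1.12306062e+00 -1.37629250e+00]
```

View pics/side2.png

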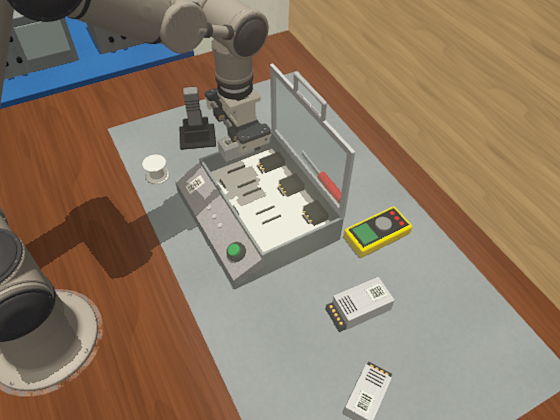

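{"api": "send_rows", "payload": {"targets": [[0, 0, 0, -0.045, 0], [0, 0, 0, -0.035, 0], [0, 0, 0, -0.013, 0], [0, 0, 0, -0.004, 0], [0, 0, 0, 0, 0]]}}

```text
time: 9.45
tool_pos: [0.5388, 0.2003, 0.0437]
tool_rot: [-3.141, -0.0, -3.112]
contact_force: [0.5, -0.0, -1.7]
opening: 0.0438
grip_force: 30.0
```

{"api": "send_rows", "payload": {"targets": [[0, 0, 0, -0.002, 0], [0, 0, 0, 0, 0], [0.58, 0, 0, 0, 0], [0.58, 0, 0, 0, 0], [0.58, 0, 0, 0, 0]]}}

```text
time: 9.95
tool_pos: [0.5392, 0.2011, 0.0413]
tool_rot: [3.141, 0.001, -3.111]
contact_force: [0.1, -0.0, 0.4]
opening: 0.0533
grip_force: 0.0
```

{"api": "send_rows", "payload": {"targets": [[0.58, 0, 0, 0.04, 0], [0.58, 0, 0, 0.048, 0], [0.58, 0, 0, 0.03, 0]]}}

```text
time: 10.25
tool_pos: [0.5398, 0.2013, 0.1621]
tool_rot: [3.141, 0.004, -3.111]
contact_force: [0.6, -0.1, 0.5]
opening: 0.0534
grip_force: 0.0
```

```bash
python3 - <<'E'
from h import *
P,_=cloud('side'); modules(P,dict(large=(.608,-.2385,.085),medium=(.5225,-.402,.085)))
P,_=cloud('top'); modules(P,dict(large=(.608,-.2385,.085),medium=(.5225,-.402,.085)))
E
```

```text
large origin [ 0.6076 -0.2386] yaw 3.102 top [ 0.6156 -0.2389] [113.5  66.6] all [ 0.6077 -0.2392] [129.4  67.2] z 0.044 1513 373
medium origin [ 0.5223 -0.4025] yaw 0.569 top [ 0.5156 -0.4068] [96.1 54. ] all [ 0.5227 -0.4023] [112.9  54. ] z 0.0398 1494 146
large origin [ 0.609  -0.2382] yaw 3.093 top [ 0.617  -0.2386] [112.9  65.6] all [ 0.6092 -0.2374] [128.8  65.8] z 0.0446 1077 214
medium origin [ 0.5234 -0.4016] yaw 0.571 top [ 0.5167 -0.406 ] [94.  55.2] all [ 0.5232 -0.4015] [109.6  56.1] z 0.0405 806 199
```

{"api": "send_rows", "payload": {"targets": [[0.58, 0.007, -0.0439, 0, -0.007], [0.58, 0.007, -0.0439, 0, -0.007], [0.58, 0.007, -0.0439, 0, -0.007], [0.9, 0.007, -0.0439, 0, -0.007], [0.9, 0.007, -0.0439, 0, -0.007]]}}

```text
time: 10.85
tool_pos: [0.5735, -0.0201, 0.1579]
tool_rot: [3.141, -0.001, 3.137]
contact_force: [0.1, 0.6, 0.1]
opening: 0.0647
grip_force: 0.0
```

{"api": "send_rows", "payload": {"targets": [[0.98, 0.007, -0.0439, 0, -0.007], [0.98, 0.007, -0.0439, 0, -0.007], [0.98, 0.007, -0.0439, 0, -0.007], [0.98, 0.007, -0.0439, 0, -0.007], [0.98, 0.0066, -0.0442, 0, -0.007]]}}

```text
time: 11.35
tool_pos: [0.6081, -0.2399, 0.1577]
tool_rot: [3.141, -0.001, 3.102]
contact_force: [0.1, 0.3, 0.3]
opening: 0.0902
grip_force: 0.0
```

{"api": "send_rows", "payload": {"targets": [[0.98, 0, 0, -0.046, 0], [0.98, 0, 0, -0.046, 0], [0.98, 0, 0, -0.04, 0], [0.98, 0, 0, -0.017, 0], [0.98, 0, 0, 0, 0]], "grip_force": 40}}

```text
time: 11.85
tool_pos: [0.6057, -0.2369, 0.0053]
tool_rot: [3.138, -0.007, 3.102]
contact_force: [-0.8, 0.8, 0.2]
opening: 0.0897
grip_force: 0.0
```

{"api": "send_rows", "payload": {"targets": [[0, 0, 0, 0, 0], [0, 0, 0, 0, 0], [0, 0, 0, 0, 0], [0, 0, 0, 0, 0]]}}

```text
time: 12.25
tool_pos: [0.6092, -0.2389, 0.0115]
tool_rot: [-3.14, 0.002, 3.103]
contact_force: [-1.0, -1.1, 3.2]
opening: 0.064
grip_force: 40.0
```

{"api": "send_rows", "payload": {"targets": [[0, 0, 0, 0.03, 0], [0, 0, 0, 0.045, 0], [0, 0, 0, 0.045, 0], [0, 0, 0, 0.015, 0], [0, 0, 0, 0, 0]]}}

```text
time: 12.75
tool_pos: [0.6096, -0.2387, 0.1482]
tool_rot: [-3.139, 0.005, 3.103]
contact_force: [0.6, 0.4, -3.8]
opening: 0.0641
grip_force: 40.0
```

{"api": "send_rows", "payload": {"targets": [[0, -0.003, 0.0115, 0, -0.1463], [0, -0.003, 0.0115, 0, -0.1463], [0, -0.003, 0.0115, 0, -0.1463], [0, -0.003, 0.0115, 0, -0.1463], [0, -0.003, 0.0115, 0, -0.1463]]}}

```text
time: 13.25
tool_pos: [0.5919, -0.1797, 0.1423]
tool_rot: [-3.14, -0.004, 2.365]
contact_force: [0.7, 0.1, -3.9]
opening: 0.0639
grip_force: 40.0
```

{"api": "send_rows", "payload": {"targets": [[0, -0.003, 0.0115, 0, -0.1463], [0, -0.003, 0.0115, 0, -0.1463], [0, -0.003, 0.0115, 0, -0.1463], [0, -0.003, 0.0115, 0, -0.1463], [0, -0.003, 0.0115, 0, -0.1463]]}}

```text
time: 13.75
tool_pos: [0.5769, -0.1222, 0.1425]
tool_rot: [-3.138, -0.002, 1.634]
contact_force: [0.2, 0.6, -4.5]
opening: 0.0639
grip_force: 40.0
```

{"api": "send_rows", "payload": {"targets": [[0, -0.003, 0.0115, 0, -0.1463], [0, -0.003, 0.0115, 0, -0.1463], [0, -0.003, 0.0115, 0, -0.1463], [0, -0.003, 0.0115, 0, -0.1463], [0, -0.003, 0.0115, 0, -0.1463]]}}

```text
time: 14.25
tool_pos: [0.5619, -0.0648, 0.1426]
tool_rot: [-3.138, 0.002, 0.902]
contact_force: [0.2, 0.4, -4.4]
opening: 0.064
grip_force: 40.0
```

{"api": "send_rows", "payload": {"targets": [[0, -0.003, 0.0115, 0, -0.1463], [0, -0.003, 0.0115, 0, -0.1463], [0, -0.003, 0.0115, 0, -0.1463], [0, -0.003, 0.0115, 0, -0.1463], [0, -0.003, 0.0115, 0, -0.1463]]}}

```text
time: 14.75
tool_pos: [0.5469, -0.0075, 0.1428]
tool_rot: [-3.14, 0.004, 0.171]
contact_force: [-0.1, 0.0, -4.6]
opening: 0.064
grip_force: 40.0
```

{"api": "send_rows", "payload": {"targets": [[0, -0.0034, 0.0113, 0, -0.1456], [0, 0, 0, 0, 0]]}}

```text
time: 14.95
tool_pos: [0.5432, 0.0044, 0.143]
tool_rot: [-3.141, 0.004, 0.031]
contact_force: [-0.3, 0.0, -4.2]
opening: 0.064
grip_force: 40.0
```

{"api": "send_rows", "payload": {"targets": [[0, 0, 0, -0.045, 0], [0, 0, 0, -0.038, 0], [0, 0, 0, -0.014, 0], [0, 0, 0, -0.005, 0], [0, 0, 0, 0, 0]]}}

```text
time: 15.45
tool_pos: [0.5438, 0.0027, 0.0421]
tool_rot: [-3.141, 0.003, 0.035]
contact_force: [0.3, -0.7, -4.4]
opening: 0.0636
grip_force: 40.0
```

{"api": "send_rows", "payload": {"targets": [[0, 0, 0, -0.003, 0], [0, 0, 0, 0, 0], [0.8, 0, 0, 0, 0], [0.8, 0, 0, 0, 0], [0.8, 0, 0, 0, 0]]}}

```text
time: 15.95
tool_pos: [0.5455, 0.0028, 0.04]
tool_rot: [3.141, -0.001, 0.032]
contact_force: [-0.9, 0.0, -0.0]
opening: 0.073
grip_force: 0.0
```

{"api": "send_rows", "payload": {"targets": [[0.8, 0, 0, 0.04, 0], [0.8, 0, 0, 0.048, 0], [0.8, 0, 0, 0.032, 0]]}}

```text
time: 16.25
tool_pos: [0.546, 0.0029, 0.1627]
tool_rot: [3.141, -0.003, 0.032]
contact_force: [0.7, 1.4, 0.0]
opening: 0.0734
grip_force: 0.0
```

```bash
python3 - <<'E'
from h import *
P,_=cloud('side'); modules(P,dict(medium=(.5225,-.402,.085)))
P,_=cloud('top'); modules(P,dict(medium=(.5225,-.402,.085)))
E
```

```text
medium origin [ 0.5222 -0.4026] yaw 0.57 top [ 0.5154 -0.4069] [96.1 54. ] all [ 0.5224 -0.4024] [112.7  54. ] z 0.0398 1495 145
medium origin [ 0.5234 -0.402 ] yaw 0.565 top [ 0.5166 -0.4062] [94.1 55.9] all [ 0.5233 -0.4017] [110.2  56.3] z 0.0406 801 202
```

{"api": "send_rows", "payload": {"targets": [[0.8, -0.0025, -0.045, 0, 0.06], [0.8, -0.0025, -0.045, 0, 0.06], [0.8, -0.0025, -0.045, 0, 0.06], [0.85, -0.0025, -0.045, 0, 0.06], [0.85, -0.0025, -0.045, 0, 0.06]]}}

```text
time: 16.85
tool_pos: [0.5319, -0.2236, 0.1588]
tool_rot: [-3.141, 0.001, 0.334]
contact_force: [1.4, 0.4, 0.5]
opening: 0.0779
grip_force: 0.0
```

{"api": "send_rows", "payload": {"targets": [[0.85, -0.0025, -0.045, 0, 0.06], [0.85, -0.0025, -0.045, 0, 0.06], [0.85, -0.0025, -0.045, 0, 0.06], [0.85, -0.0021, -0.045, 0, 0.059], [0.85, 0, 0, 0, 0]]}}

```text
time: 17.35
tool_pos: [0.5211, -0.4075, 0.1577]
tool_rot: [3.141, 0.002, 0.567]
contact_force: [0.6, 0.4, -0.3]
opening: 0.0781
grip_force: 0.0
```

{"api": "send_rows", "payload": {"targets": [[0.85, 0, 0, -0.046, 0], [0.85, 0, 0, -0.046, 0], [0.85, 0, 0, -0.04, 0], [0.85, 0, 0, -0.018, 0], [0.85, 0, 0, 0, 0]]}}

```text
time: 17.85
tool_pos: [0.5208, -0.3993, 0.0053]
tool_rot: [-3.133, 0.002, 0.57]
contact_force: [0.6, -0.2, -0.2]
opening: 0.0781
grip_force: 0.0
```

{"api": "send_rows", "payload": {"targets": [[0, 0, 0, 0, 0], [0, 0, 0, 0, 0], [0, 0, 0, 0, 0], [0, 0, 0, 0, 0]]}}

```text
time: 18.25
tool_pos: [0.5237, -0.4026, 0.0116]
tool_rot: [3.138, -0.001, 0.57]
contact_force: [0.3, -1.4, 2.8]
opening: 0.0535
grip_force: 40.0
```

{"api": "send_rows", "payload": {"targets": [[0, 0, 0, 0.03, 0], [0, 0, 0, 0.045, 0], [0, 0, 0, 0.045, 0], [0, 0, 0, 0.015, 0], [0, 0, 0, 0, 0]]}}

```text
time: 18.75
tool_pos: [0.524, -0.4029, 0.1486]
tool_rot: [3.135, -0.002, 0.57]
contact_force: [0.8, -0.1, -3.5]
opening: 0.0538
grip_force: 40.0
```

{"api": "send_rows", "payload": {"targets": [[0, 0.0016, 0.0425, 0, -0.045], [0, 0.0016, 0.0425, 0, -0.045], [0, 0.0016, 0.0425, 0, -0.045], [0, 0.0016, 0.0425, 0, -0.045], [0, 0.0016, 0.0425, 0, -0.045]]}}

```text
time: 19.25
tool_pos: [0.5296, -0.1872, 0.1429]
tool_rot: [-3.139, 0.002, 0.343]
contact_force: [1.0, -0.8, -2.0]
opening: 0.0538
grip_force: 40.0
```

{"api": "send_rows", "payload": {"targets": [[0, 0.0016, 0.0425, 0, -0.045], [0, 0.0016, 0.0425, 0, -0.045], [0, 0.0016, 0.0425, 0, -0.045], [0, 0.0016, 0.0425, 0, -0.045], [0, 0.0016, 0.0425, 0, -0.045]]}}

```text
time: 19.75
tool_pos: [0.5375, 0.0249, 0.1431]
tool_rot: [-3.141, 0.003, 0.118]
contact_force: [0.7, -0.6, -2.7]
opening: 0.0539
grip_force: 40.0
```

{"api": "send_rows", "payload": {"targets": [[0, 0.0014, 0.0425, 0, -0.045], [0, 0.0014, 0.0425, 0, -0.044], [0, 0, 0, 0, 0], [0, 0, 0, 0, 0]]}}

```text
time: 20.15
tool_pos: [0.5405, 0.1089, 0.1433]
tool_rot: [3.141, 0.003, 0.034]
contact_force: [0.6, -0.5, -3.7]
opening: 0.0537
grip_force: 40.0
```

{"api": "send_rows", "payload": {"targets": [[0, 0, 0, -0.045, 0], [0, 0, 0, -0.038, 0], [0, 0, 0, -0.014, 0], [0, 0, 0, -0.005, 0], [0, 0, 0, 0, 0]]}}

```text
time: 20.65
tool_pos: [0.5403, 0.1064, 0.0417]
tool_rot: [3.141, 0.004, 0.029]
contact_force: [-0.4, -1.0, -2.3]
opening: 0.0538
grip_force: 40.0
```

{"api": "send_rows", "payload": {"targets": [[0, 0, 0, -0.003, 0], [0, 0, 0, 0, 0], [0.68, 0, 0, 0, 0], [0.68, 0, 0, 0, 0], [0.68, 0, 0, 0, 0]]}}

```text
time: 21.15
tool_pos: [0.5419, 0.1076, 0.0398]
tool_rot: [3.141, -0.0, 0.03]
contact_force: [-0.0, -0.6, 0.5]
opening: 0.0622
grip_force: 0.0
```

{"api": "send_rows", "payload": {"targets": [[0.68, 0, 0, 0.04, 0], [0.68, 0, 0, 0.048, 0], [0.68, 0, 0, 0.048, 0], [0.68, 0, 0, 0.048, 0]]}}

```text
time: 21.55
tool_pos: [0.5415, 0.1079, 0.2256]
tool_rot: [3.141, 0.0, 0.031]
contact_force: [0.1, 0.4, -0.2]
opening: 0.0624
grip_force: 0.0
```

{"api": "send_rows", "payload": {"targets": [[0.6, -0.0049, 0.0389, 0, -0.0446], [0.6, -0.0049, 0.0389, 0, -0.0446], [0.6, -0.0049, 0.0389, 0, -0.0446], [0.6, -0.0049, 0.0389, 0, -0.0446], [0.6, -0.0049, 0.0389, 0, -0.0446]], "grip_force": 6}}

```text
time: 22.05
tool_pos: [0.517, 0.304, 0.2238]
tool_rot: [3.141, -0.0, -0.194]
contact_force: [0.7, -0.6, -0.1]
opening: 0.0553
grip_force: 0.0
```

{"api": "send_rows", "payload": {"targets": [[0.6, -0.0049, 0.0389, 0, -0.0446], [0.6, -0.0049, 0.0389, 0, -0.0446], [0.6, -0.0046, 0.0391, 0, -0.0446], [0.6, 0, 0, 0, 0], [0.6, 0, 0, 0, 0]]}}

```text
time: 22.55
tool_pos: [0.5024, 0.4199, 0.2231]
tool_rot: [3.14, 0.0, -0.324]
contact_force: [0.8, -1.3, 0.0]
opening: 0.0552
grip_force: 0.0
```

```bash
cat > chk.py <<'E'
from h import *
import sys
O=np.array([.532,.0955]);ya=.031;R=np.array([[np.cos(ya),-np.sin(ya)],[np.sin(ya),np.cos(ya)]])
N=dict(small=(.010,.105),medium=(.010,.012),large=(.010,-.093))
def chk(n):
    P,p=cloud(n); print(n); modules(P,{k:(*(O+R@np.array(v)),.075 if k!='small' else .06) for k,v in N.items()},.03); return P,p
for k,v in N.items(): print(k,O+R@np.array(v))
if __name__=='__main__':
    for n in('top','side'):
        P,p=chk(n); cv2.imwrite(f'pics/{n}{sys.argv[1]}.png',p[:,:,::-1])
        hb=(np.hypot(P[...,0]-.503,P[...,1]-.42)<.08)
        for z0,z1 in((.04,.055),(.06,.1),(.1,.14),(.15,.18)):
            try:
                c,s,a,q=rect(hb,P,z0,z1); print('hold',z0,c,s,a,len(q))
            except Exception as e: print(e)
    print(observe()['tool_pos'],observe()['tool_rot'])
E
python3 chk.py 3
```

```text
small [0.53874072 0.2007595 ]
medium [0.54162325 0.10780418]
large [0.54487773 0.00285463]
top
small origin [0.5316 0.2101] yaw -1.527 top [0.5313 0.2181] [77.6 76.4] all [0.5454 0.2184] [103.9  77.7] z 0.0665 597 156
medium origin [0.5319 0.1151] yaw 1.592 top [0.532  0.1071] [147.2  93.9] all [0.5422 0.1081] [129. 129.] z 0.0703 892 193
large origin [ 0.5454 -0.0161] yaw 0.033 top [ 0.5374 -0.0164] [112.6 104.2] all [ 0.5446 -0.0159] [146.5 104.4] z 0.0746 1232 144
hold 0.04 [0.50366818 0.41940311] [70.13323212 56.43719864] 2.814800949916132 269
hold 0.06 [0.50011853 0.41457733] [43.74420166 23.16991615] 2.627032580152196 138
hold 0.1 [0.49952911 0.40873257] [36.12583923  4.09110165] 2.791563005192428 99
hold 0.15 [0. 0.] [0. 0.] 0.0 0
side
small origin [0.5297 0.2098] yaw -1.547 top [0.5295 0.2178] [82.3 76.5] all [0.5445 0.2183] [106.9  82.9] z 0.0659 537 257
medium origin [0.5299 0.1156] yaw 1.603 top [0.5302 0.1076] [149.4  94.5] all [0.5425 0.1107] [131.7 127.5] z 0.0698 785 321
large origin [ 0.5433 -0.0161] yaw 0.044 top [ 0.5353 -0.0164] [112.8 109.1] all [ 5.399e-01 -1.000e-04] [137.9 136.7] z 0.0739 1312 316
hold 0.04 [0.5025289  0.42123279] [70.2456665  63.79579163] 2.836532477569233 231
hold 0.06 [0.50036768 0.41182977] [41.49604797 24.03896141] 2.9932148997721377 180
hold 0.1 [0.5018248  0.40897195] [41.91320801 20.56015396] 0.12736755999055943 172
hold 0.15 [0.50144083 0.41937146] [35.71300125 35.05826187] 2.8113405715537376 153
[0.50312687 0.41849648 0.22368449] [ 3.14073546e+00  5.79507632e-05 -3.26189441e-01]
```

View pics/top3.png

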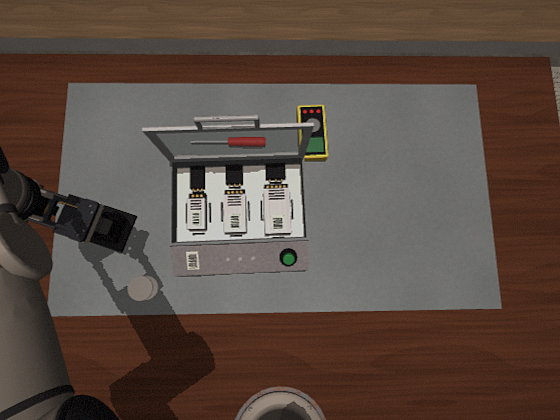

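{"api": "send_rows", "payload": {"targets": [[0.6, 0, 0, -0.045, 0], [0.6, 0, 0, -0.04, 0], [0.6, 0, 0, -0.02, 0], [0.6, 0, 0, -0.007, 0], [0.6, 0, 0, 0, 0]]}}

```text
time: 23.15
tool_pos: [0.5032, 0.4184, 0.1117]
tool_rot: [3.141, 0.001, -0.327]
contact_force: [-0.1, -1.0, 0.2]
opening: 0.0551
grip_force: 0.0
```

{"api": "send_rows", "payload": {"targets": [[0.1, 0, 0, 0, 0], [0.1, 0, 0, 0, 0], [0.1, 0, 0, 0, 0], [0.1, 0, 0, 0, 0], [0.1, 0, 0, 0, 0]]}}

```text
time: 23.65
tool_pos: [0.5032, 0.4201, 0.1128]
tool_rot: [-3.14, -0.001, -0.326]
contact_force: [0.3, 1.5, 2.7]
opening: 0.0278
grip_force: 6.0
```

```bash
python3 - <<'E'
s=open('h.py').read()
s=s.replace("def modules(P,boxes,base=0):\n    for k,(cx,cy,r) in boxes.items():\n        m=np.hypot(P[...,0]-cx,P[...,1]-cy)<r","def modules(P,boxes,base=0):\n    for k,(cx,cy,r) in boxes.items():\n        m=np.hypot(P[...,0]-cx,P[...,1]-cy)<r\n        if base: m=(abs(P[...,0]-cx)<DIM[k][0]/2+.006)&(abs(P[...,1]-cy)<DIM[k][1]/2+.012)")
open('h.py','w').write(s)
E
python3 - <<'E'
import sys; sys.path.insert(0,'.')
import os; os.chdir('.')
from chk import *
chk('top'); chk('side'); s=observe(); print(s['tool_pos'],s['opening'],s['contact_force'])
E
```

```text
small [0.53874072 0.2007595 ]
medium [0.54162325 0.10780418]
large [0.54487773 0.00285463]
top
small origin [0.5401 0.2013] yaw 0.002 top [0.5321 0.2013] [77.  43.8] all [0.5402 0.2013] [92.9 44.5] z 0.0664 559 126
medium origin [0.5404 0.1074] yaw 0.016 top [0.5324 0.1073] [94.7 53.6] all [0.5395 0.1074] [109.4  53.6] z 0.0704 859 118
large origin [0.545 0.004] yaw 0.033 top [0.537  0.0037] [113.  64.] all [0.5448 0.004 ] [128.6  64. ] z 0.0744 1195 111
side
small origin [0.5383 0.1999] yaw -0.003 top [0.5303 0.2   ] [77.2 49. ] all [0.5382 0.1999] [93.4 49. ] z 0.0658 456 180
medium origin [0.5375 0.1059] yaw 0.025 top [0.5295 0.1057] [94.9 57.9] all [0.5384 0.1057] [112.7  58.3] z 0.0698 752 222
large origin [0.5428 0.0028] yaw 0.03 top [0.5348 0.0025] [112.5  67.1] all [0.5464 0.0024] [137.3  67.8] z 0.0737 1193 263
[0.5032334  0.42003849 0.11274577] 0.02785447036344818 [-0.27791607  2.2967617   3.31737657]
```

{"api": "send_rows", "payload": {"targets": [[0.1, -0.0044, 0.0015, 0.0005, 0], [0.1, -0.0044, 0.0015, 0.0005, 0], [0.1, -0.0044, 0.0015, 0.0005, 0], [0.1, -0.0044, 0.0015, 0.0005, 0], [0.1, -0.0044, 0.0015, 0, 0]]}}

```text
time: 24.25
tool_pos: [0.4801, 0.4267, 0.1135]
tool_rot: [3.14, 0.001, -0.326]
contact_force: [1.4, -0.4, -0.3]
opening: 0.0281
grip_force: 6.0
```

{"api": "send_rows", "payload": {"targets": [[0.1, 0, 0, 0, 0], [0.1, 0, 0, 0, 0]], "grip_force": 6}}

```text
time: 24.45
tool_pos: [0.48, 0.4267, 0.1133]
tool_rot: [3.14, 0.001, -0.326]
contact_force: [-1.0, -0.0, -1.2]
opening: 0.028
grip_force: 6.0
```

```bash
python3 - <<'E'
from h import *
s=observe(); print(s['tool_pos'],s['tool_rot'],s['opening'],s['contact_force'])
p,d=read_camera('side'); u,v=map(int,px('side',[.503,.42,.1])); print(u,v)
cv2.imwrite('pics/side4.png',cv2.resize(p[v-70:v+70,u-90:u+90,::-1],None,fx=4,fy=4,interpolation=cv2.INTER_CUBIC))
E
```

```text
[0.47999674 0.42667498 0.11331814] [ 3.13977049e+00  1.46700983e-03 -3.25510629e-01] 0.02800953359645396 [-0.96745904 -0.02035491 -1.18573782]
193 109
```

View pics/side4.png

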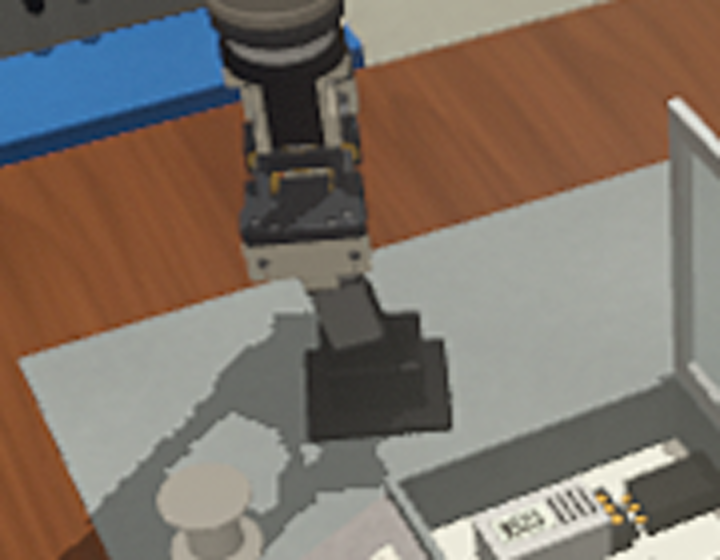

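{"api": "send_rows", "payload": {"targets": [[0, 0, 0, 0, 0], [0, 0, 0, 0, 0], [0, 0, 0, 0.01, 0], [0, 0, 0, 0.03, 0], [0, 0, 0, 0.04, 0]], "grip_force": 45}}

```text
time: 25.0
tool_pos: [0.48, 0.4263, 0.1935]
tool_rot: [3.138, 0.003, -0.326]
contact_force: [0.3, 1.2, -1.6]
opening: 0.0281
grip_force: 45.0
```

{"api": "send_rows", "payload": {"targets": [[0, 0, 0, 0.04, 0], [0, 0, 0, 0, 0], [0, 0, 0, 0, 0]]}}

```text
time: 25.3
tool_pos: [0.4811, 0.4271, 0.2354]
tool_rot: [-3.14, -0.002, -0.326]
contact_force: [-1.0, -0.5, -2.0]
opening: 0.0277
grip_force: 45.0
```

```bash
cat > tilt.py <<'E'
from h import *
s=observe(); t=s['tool_pos']; yaw=s['tool_rot'][2]; print(t,yaw,s['opening'],s['contact_force'])
X=np.array([np.cos(yaw),np.sin(yaw)]);Y=np.array([-X[1],X[0]])
for n in('side','top'):
    P,p=cloud(n); L=np.stack([(P[...,:2]-t[:2])@X,(P[...,:2]-t[:2])@Y,P[...,2]-t[2]],-1)
    m=(abs(L[...,0])<.06)&(abs(L[...,1])<.035)&(L[...,2]<-.008)&(L[...,2]>-.13)&(P[...,2]>.055)
    print(n,m.sum())
    # fit planes to visible faces
    q=L[m]
    if len(q)<40: continue
    for z in np.arange(-.105,-.005,.01):
        r=q[abs(q[:,2]-z)<.006]
        if len(r)>3: print(round(z,3),len(r),'x',np.percentile(r[:,0],[3,50,97]).round(4),'y',np.percentile(r[:,1],[3,50,97]).round(4))
E
python3 tilt.py
```

```text
[0.48112073 0.42710948 0.23541453] -0.3258794765662112 0.02769616727436341 [-0.96381551 -0.45870565 -2.02136593]
side 544
-0.105 8 x [0.008  0.0122 0.0268] y [-0.0115 -0.0111 -0.0094]
-0.095 39 x [0.0041 0.0216 0.0422] y [-0.0165 -0.0129 -0.0091]
-0.085 58 x [0.0014 0.0217 0.0437] y [-0.0195 -0.0152 -0.0111]
-0.075 75 x [-0.0006  0.0216  0.0425] y [-0.0193 -0.0157  0.002 ]
-0.065 73 x [0.     0.0226 0.0412] y [-0.0198 -0.0155  0.0071]
-0.055 86 x [-0.0036  0.0189  0.0382] y [-0.0196 -0.0148  0.0035]
-0.045 81 x [-0.002   0.0197  0.0367] y [-0.0176 -0.0127  0.0085]
-0.035 69 x [-0.0052  0.0132  0.0321] y [-0.0167 -0.0129 -0.0046]
-0.025 77 x [-0.0057  0.0136  0.0305] y [-0.0167 -0.0125  0.0027]
-0.015 72 x [-0.0083  0.0112  0.0285] y [-0.0171 -0.0126  0.0037]
top 90
-0.105 5 x [0.0114 0.0195 0.0305] y [-0.0135 -0.0125 -0.0121]
-0.095 14 x [0.0088 0.024  0.0415] y [-0.0168 -0.0132 -0.0125]
-0.085 34 x [0.0054 0.0247 0.0449] y [-0.0179 -0.0164  0.001 ]
-0.075 23 x [0.0269 0.0426 0.0448] y [-0.0172 -0.0117  0.0085]
-0.065 18 x [0.0394 0.0411 0.0426] y [-0.016  -0.0043  0.01  ]
-0.055 12 x [0.0389 0.0396 0.0404] y [-0.0146 -0.0045  0.0099]
```

```bash
cat > fit.py <<'E'
from h import *
from scipy.optimize import least_squares
def box(q,c,h):
    d=abs(q-c)-h
    return np.linalg.norm(np.maximum(d,0),axis=1)+np.minimum(d.max(1),0)
def fit(show=True):
    s=observe(); t=s['tool_pos']; yaw=s['tool_rot'][2]; out=[]
    X=np.array([np.cos(yaw),np.sin(yaw)]);Y=np.array([-X[1],X[0]])
    for n in('side','top'):
        P,p=cloud(n); L=np.stack([(P[...,:2]-t[:2])@X,(P[...,:2]-t[:2])@Y,P[...,2]-t[2]],-1)
        m=(abs(L[...,0]-.01)<.06)&(abs(L[...,1])<.03)&(L[...,2]<-.006)&(L[...,2]>-.13)&(P[...,2]>.056); q=L[m]
        def r(v):
            th,x0,y0,z0=v; c,k=np.cos(th),np.sin(th)   # nose window at (x0,y0,z0); axis leans to -x by th
            a=q-[x0,y0,z0]; b=np.c_[a[:,0]*c+a[:,2]*k,a[:,1],-a[:,0]*k+a[:,2]*c]
            return np.minimum(box(b,[0,0,.025],[.022,.017,.025]),box(b,[0,0,.1],[.018,.014,.055]))
        o=least_squares(r,[.2,.023,0,-.098],loss='soft_l1',f_scale=.001)
        print(n,m.sum(),'tilt,nose xyz in tool:',o.x.round(4),'rms',np.sqrt(np.mean(o.fun**2)).round(4) if 0 else np.median(abs(r(o.x))).round(5)); out.append(o.x)
    return out
if __name__=='__main__': fit()
E
python3 fit.py
```

```text
side 550 tilt,nose xyz in tool: [ 0.1838  0.0238  0.0006 -0.0988] rms 0.00121
top 95 tilt,nose xyz in tool: [ 0.1849  0.0259  0.0009 -0.0986] rms 0.00039
```

{"api": "send_rows", "payload": {"targets": [[0, -0.0127, -0.0277, 0, 0.0446], [0, -0.0127, -0.0277, 0, 0.0446], [0, -0.0127, -0.0277, 0, 0.0446], [0, -0.0127, -0.0277, 0, 0.0446], [0, -0.0127, -0.0277, 0, 0.0446]]}}

```text
time: 26.0
tool_pos: [0.4162, 0.2872, 0.2328]
tool_rot: [3.14, 0.002, -0.101]
contact_force: [0.2, -1.0, -1.5]
opening: 0.028
grip_force: 45.0
```

{"api": "send_rows", "payload": {"targets": [[0, -0.0127, -0.0277, 0, 0.0446], [0, -0.0127, -0.0277, 0, 0.0446], [0, -0.0132, -0.0277, 0.0012, 0.0446], [0, 0, 0, 0, 0], [0, 0, 0, 0, 0]]}}

```text
time: 26.5
tool_pos: [0.3788, 0.2052, 0.2349]
tool_rot: [-3.141, 0.0, 0.029]
contact_force: [0.5, 0.8, -1.7]
opening: 0.0276
grip_force: 45.0
```

```bash
python3 - <<'E'
from fit import *
s=observe(); print(s['tool_pos'],s['tool_rot'])
o=fit()
p,d=read_camera('side'); cv2.imwrite('pics/side5.png',p[:,:,::-1])
P,_=cloud('top'); L=P
m=(abs(P[...,0]-.418)<.03)&(abs(P[...,1]-.207)<.035)&(P[...,2]<.075)&(P[...,2]>.03); print(m.sum())
E
```

```text
[0.37876018 0.20522258 0.23493107] [-3.14144935e+00  2.31705140e-04  2.91532499e-02]
side 584 tilt,nose xyz in tool: [ 0.1971  0.0256  0.0013 -0.0992] rms 0.00106
top 17 tilt,nose xyz in tool: [ 0.0573  0.0232  0.0018 -0.0978] rms 0.00017
253
```

View pics/side5.png

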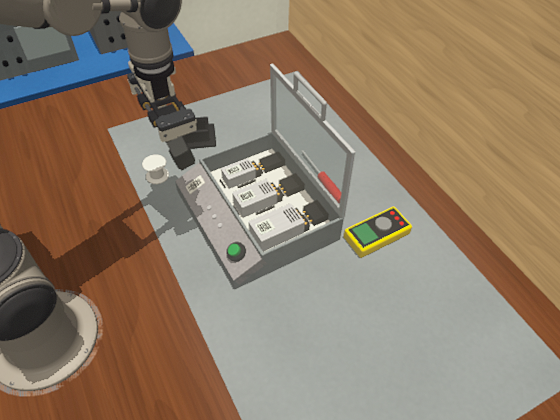

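{"api": "send_rows", "payload": {"targets": [[0, 0, 0, 0, 0], [0, 0, 0, 0, 0], [0, 0, 0, 0, 0], [0, 0, 0, 0, 0], [0, 0, 0, 0, 0]]}}

```text
time: 27.2
tool_pos: [0.3787, 0.2054, 0.2351]
tool_rot: [3.141, 0.0, 0.031]
contact_force: [0.3, -0.5, -0.5]
opening: 0.028
grip_force: 45.0
```

{"api": "send_rows", "payload": {"targets": [[0, 0, 0, 0, 0], [0, 0, 0, 0, 0], [0, 0, 0, 0, 0], [0, 0, 0, 0, 0], [0, 0, 0, 0, 0]]}}

```text
time: 27.7
tool_pos: [0.3787, 0.2054, 0.2351]
tool_rot: [3.141, 0.0, 0.031]
contact_force: [0.1, -0.2, -1.3]
opening: 0.0276
grip_force: 45.0
```

```bash
python3 - <<'E'
from h import *
print(px('side',[.418,.207,.057]), observe()['tool_pos'])
im=cv2.imread('pics/side1.png').astype(int); P,_=cloud('side')
u0,v0=195,184
sub=im[v0-14:v0+14,u0-14:u0+14].min(-1); print(np.percentile(sub,[5,50,95]))
P0,_=cloud('side',np.load('side0.npy')); i0=cv2.imread('pics/side0.png').astype(int)
m=np.zeros(P0.shape[:2],bool); m[170:198,180:210]=1
Q=P0; w=m&(i0.min(-1)>150)&(Q[...,2]<.075)&(Q[...,2]>.04)&(Q[...,0]<.45)
n,l,st,ce=cv2.connectedComponentsWithStats(cv2.dilate(w.astype(np.uint8),np.ones((2,2))))
i=1+np.argmax(st[1:,4]); print(st[i],ce[i]); g=(l==i)&m&(Q[...,2]<.075)
print('label side',Q[g].mean(0),(Q[g].min(0)+Q[g].max(0))/2)
E
```

```text
(np.float64(194.73284095530045), np.float64(183.8486677470439)) [0.37873201 0.20536334 0.23513721]
[113.   159.   209.85]
[180 170  31  29 481] [194.63825364 185.32224532]
label side [0.41610884 0.20542679 0.05561767] [0.41811119 0.20182112 0.05571805]
```

{"api": "send_rows", "payload": {"targets": [[0, 0.0253, -0.0016, 0.003, 0], [0, 0.0253, -0.0016, 0.003, 0], [0, 0.0253, -0.0016, 0.003, 0], [0, 0.0253, -0.0016, 0, 0], [0, 0, 0, 0, 0]]}}

```text
time: 28.25
tool_pos: [0.4825, 0.1985, 0.2437]
tool_rot: [3.141, -0.001, 0.03]
contact_force: [0.4, -0.2, -1.7]
opening: 0.028
grip_force: 45.0
```

```bash
python3 - <<'E'
from fit import *
s=observe(); print(s['tool_pos'],s['tool_rot']); o=fit()[0]
yaw=s['tool_rot'][2];X=np.array([np.cos(yaw),np.sin(yaw),0]);Y=np.array([-X[1],X[0],0])
n=s['tool_pos']+o[1]*X+o[2]*Y+[0,0,o[3]]; d=X*np.sin(o[0])-np.array([0,0,np.cos(o[0])])
for k,z in(('small',.066),): print('beam hits',n+d*(n[2]-z)/np.cos(o[0]),'nose',n)
E
```

```text
[0.48249769 0.19850665 0.24366724] [ 3.14135341e+00 -1.12834467e-03  2.95755483e-02]
side 578 tilt,nose xyz in tool: [ 0.2046  0.0258  0.0016 -0.0989] rms 0.00091
top 1 tilt,nose xyz in tool: [ 0.2     0.023   0.0014 -0.098 ] rms 0.0
beam hits [0.5245937  0.20136002 0.066     ] nose [0.50825198 0.20087656 0.14477237]
```

{"api": "send_rows", "payload": {"targets": [[0, 0, 0, 0, 0], [0, 0, 0, 0, 0], [0, 0, 0, 0, 0], [0, 0, 0, 0, 0], [0, 0, 0, 0, 0]]}}

```text
time: 28.85
tool_pos: [0.4798, 0.199, 0.2443]
tool_rot: [3.142, -0.0, 0.031]
contact_force: [-0.8, -0.4, -2.3]
opening: 0.028
grip_force: 45.0
```

{"api": "send_rows", "payload": {"targets": [[0, 0, 0, 0, 0], [0, 0, 0, 0, 0], [0, 0, 0, 0, 0], [0, 0, 0, 0, 0], [0, 0, 0, 0, 0]]}}

```text
time: 29.35
tool_pos: [0.48, 0.199, 0.2441]
tool_rot: [3.141, 0.0, 0.031]
contact_force: [0.4, -0.5, -1.2]
opening: 0.028
grip_force: 45.0
```

{"api": "send_rows", "payload": {"targets": [[0, -0.0035, -0.0314, 0.002, 0], [0, -0.0035, -0.0314, 0.002, 0], [0, -0.0035, -0.0315, 0, 0], [0, 0, 0, 0, 0], [0, 0, 0, 0, 0]]}}

```text
time: 29.85
tool_pos: [0.4696, 0.1044, 0.2483]
tool_rot: [-3.141, -0.0, 0.029]
contact_force: [-0.3, 0.7, -1.3]
opening: 0.0278
grip_force: 45.0
```

{"api": "send_rows", "payload": {"targets": [[0, 0, 0, 0, 0], [0, 0, 0, 0, 0], [0, 0, 0, 0, 0], [0, 0, 0, 0, 0], [0, 0, 0, 0, 0]]}}

```text
time: 30.35
tool_pos: [0.4694, 0.105, 0.2481]
tool_rot: [3.142, 0.0, 0.032]
contact_force: [-0.0, -0.3, -1.3]
opening: 0.0282
grip_force: 45.0
```

{"api": "send_rows", "payload": {"targets": [[0, 0, 0, 0, 0], [0, 0, 0, 0, 0], [0, 0, 0, 0, 0], [0, 0, 0, 0, 0], [0, 0, 0, 0, 0]]}}

```text
time: 30.85
tool_pos: [0.4694, 0.1046, 0.2481]
tool_rot: [3.141, 0.0, 0.031]
contact_force: [0.9, -0.2, -2.1]
opening: 0.0278
grip_force: 45.0
```

```bash
python3 - <<'E'
from fit import *
s=observe(); print(s['tool_pos'],s['tool_rot']); o=fit()[0]
yaw=s['tool_rot'][2];X=np.array([np.cos(yaw),np.sin(yaw),0]);Y=np.array([-X[1],X[0],0])
n=s['tool_pos']+o[1]*X+o[2]*Y+[0,0,o[3]]; d=X*np.sin(o[0])-np.array([0,0,np.cos(o[0])])
for z in(.07,): print('beam hits',n+d*(n[2]-z)/np.cos(o[0]),'want .510 .106')
E
```

```text
[0.4694417  0.10463681 0.24812912] [3.14147557e+00 5.51081429e-05 3.09375992e-02]
side 574 tilt,nose xyz in tool: [ 0.2071  0.0262  0.0013 -0.0996] rms 0.00079
top 0 tilt,nose xyz in tool: [ 0.2    0.023  0.    -0.098] rms nan
beam hits [0.51206646 0.1072595  0.07      ] want .510 .106
  return _methods._mean(a, axis=axis, dtype=dtype,
  ret = ret.dtype.type(ret / rcount)
```

{"api": "send_rows", "payload": {"targets": [[0, -0.0014, -0.0347, 0.002, 0], [0, -0.0014, -0.0347, 0.002, 0], [0, -0.0013, -0.0347, 0, 0], [0, 0, 0, 0, 0], [0, 0, 0, 0, 0]]}}

```text
time: 31.45
tool_pos: [0.4653, 0.0002, 0.2522]
tool_rot: [-3.141, -0.0, 0.029]
contact_force: [-0.0, 0.5, -1.2]
opening: 0.0277
grip_force: 45.0
```

{"api": "send_rows", "payload": {"targets": [[0, 0, 0, 0, 0], [0, 0, 0, 0, 0], [0, 0, 0, 0, 0], [0, 0, 0, 0, 0], [0, 0, 0, 0, 0]]}}

```text
time: 31.95
tool_pos: [0.4654, 0.0009, 0.2521]
tool_rot: [3.142, -0.0, 0.032]
contact_force: [-0.7, 0.0, -1.1]
opening: 0.0277
grip_force: 45.0
```

{"api": "send_rows", "payload": {"targets": [[0, 0, 0, 0, 0], [0, 0, 0, 0, 0], [0, 0, 0, 0, 0], [0, 0, 0, 0, 0], [0, 0, 0, 0, 0]]}}

```text
time: 32.45
tool_pos: [0.4653, 0.0005, 0.2521]
tool_rot: [3.142, 0.0, 0.031]
contact_force: [1.0, -0.0, -1.4]
opening: 0.0278
grip_force: 45.0
```

```bash
python3 - <<'E'
from fit import *
s=observe(); print(s['tool_pos'],s['tool_rot']); o=fit()[0]
yaw=s['tool_rot'][2];X=np.array([np.cos(yaw),np.sin(yaw),0]);Y=np.array([-X[1],X[0],0])
n=s['tool_pos']+o[1]*X+o[2]*Y+[0,0,o[3]]; d=X*np.sin(o[0])-np.array([0,0,np.cos(o[0])])
for z in(.074,): print('beam hits',n+d*(n[2]-z)/np.cos(o[0]),'want .506 .002')
p,d=read_camera('side'); cv2.imwrite('pics/side6.png',p[:,:,::-1])
E
```

```text
[0.46534085 0.00052543 0.25213686] [3.14150783e+00 4.10141391e-05 3.08859312e-02]
side 516 tilt,nose xyz in tool: [ 0.2063  0.0263  0.0013 -0.1002] rms 0.00071
top 0 tilt,nose xyz in tool: [ 0.2    0.023  0.    -0.098] rms nan
beam hits [0.50787265 0.00311486 0.074     ] want .506 .002
  return _methods._mean(a, axis=axis, dtype=dtype,
  ret = ret.dtype.type(ret / rcount)
```

View pics/side6.png

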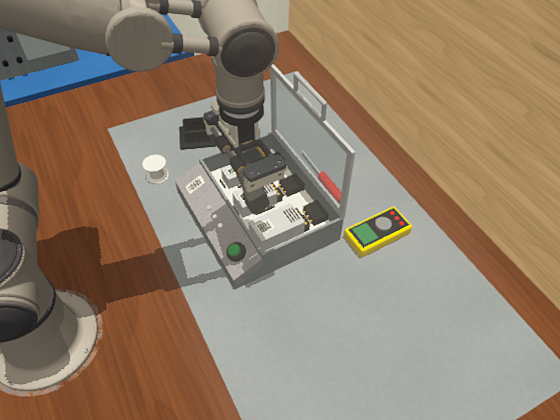

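{"api": "send_rows", "payload": {"targets": [[0, 0.0015, 0.0426, 0, -0.0357], [0, 0.0015, 0.0426, 0, -0.0357], [0, 0.0015, 0.0426, 0, -0.0357], [0, 0.0015, 0.0426, 0, -0.0357], [0, 0.0015, 0.0426, 0, -0.0357]]}}

```text
time: 33.1
tool_pos: [0.4727, 0.2153, 0.2522]
tool_rot: [3.142, -0.0, -0.149]
contact_force: [-0.5, 0.3, -0.9]
opening: 0.0278
grip_force: 45.0
```

{"api": "send_rows", "payload": {"targets": [[0, 0.0016, 0.0426, 0, -0.0357], [0, 0.0016, 0.0426, 0, -0.0357], [0, 0.0016, 0.0426, 0, -0.0357], [0, 0.0016, 0.0428, 0, -0.0357], [0, 0.0016, 0.0428, 0, -0.0355]]}}

```text
time: 33.6
tool_pos: [0.4806, 0.4288, 0.252]
tool_rot: [3.141, 0.0, -0.327]
contact_force: [0.9, 0.3, -0.9]
opening: 0.0277
grip_force: 45.0
```

{"api": "send_rows", "payload": {"targets": [[0, 0, 0, -0.0182, 0], [0, 0, 0, 0, 0], [0, 0, 0, 0, 0]]}}

```text
time: 33.9
tool_pos: [0.4807, 0.4264, 0.2335]
tool_rot: [3.14, 0.001, -0.326]
contact_force: [-0.1, -0.2, -1.4]
opening: 0.0278
grip_force: 45.0
```

```bash
python3 - <<'E' 2>/dev/null
from fit import *
s=observe(); print(s['tool_pos'],s['tool_rot']); o=fit()
from chk import *
chk('side');chk('top')
E
```

```text
[0.48067188 0.42641308 0.23352704] [ 3.13991084e+00  8.79647573e-04 -3.25910587e-01]
side 554 tilt,nose xyz in tool: [ 0.1827  0.0244  0.0007 -0.1001] rms 0.00129
top 97 tilt,nose xyz in tool: [ 0.1799  0.0265  0.0013 -0.0974] rms 0.00038
small [0.53874072 0.2007595 ]
medium [0.54162325 0.10780418]
large [0.54487773 0.00285463]
side
small origin [0.5375 0.2009] yaw 0.015 top [0.5295 0.2008] [76.5 47.3] all [0.5387 0.2008] [94.5 48.2] z 0.0658 453 187
medium origin [0.5382 0.1073] yaw 0.013 top [0.5302 0.1072] [94.8 58.4] all [0.5381 0.1072] [112.8  58.7] z 0.07 744 208
large origin [0.5432 0.0026] yaw 0.033 top [0.5352 0.0024] [112.9  66.6] all [0.5466 0.003 ] [136.8  67.7] z 0.0738 1195 252
top
small origin [0.5403 0.2015] yaw 0.014 top [0.5323 0.2014] [76.4 43.2] all [0.5404 0.2013] [93. 44.] z 0.0665 559 125
medium origin [0.54   0.1074] yaw 0.015 top [0.532  0.1073] [94.1 53.7] all [0.5396 0.1077] [109.6  54.1] z 0.0704 862 118
large origin [0.5447 0.004 ] yaw 0.032 top [0.5367 0.0037] [112.1  64. ] all [0.545 0.004] [128.9  64. ] z 0.0745 1193 111
```

{"api": "send_rows", "payload": {"targets": [[0, 0, 0, -0.035, 0], [0, 0, 0, -0.03, 0], [0, 0, 0, -0.025, 0], [0, 0, 0, -0.015, 0], [0, 0, 0, -0.01, 0]]}}

```text
time: 34.6
tool_pos: [0.4809, 0.4263, 0.1182]
tool_rot: [3.141, 0.0, -0.327]
contact_force: [0.8, -0.3, -1.4]
opening: 0.0277
grip_force: 45.0
```

{"api": "send_rows", "payload": {"targets": [[0, 0, 0, -0.003, 0], [0, 0, 0, 0, 0], [0.1, 0, 0, 0, 0], [0.1, 0, 0, 0, 0]], "grip_force": 6}}

```text
time: 35.0
tool_pos: [0.4813, 0.4273, 0.1171]
tool_rot: [-3.14, -0.001, -0.326]
contact_force: [-0.2, 0.7, -1.5]
opening: 0.028
grip_force: 6.0
```

{"api": "send_rows", "payload": {"targets": [[0.1, 0.0045, -0.0015, 0, 0], [0.1, 0.0045, -0.0015, 0, 0], [0.1, 0.0045, -0.0015, -0.001, 0], [0.1, 0.0045, -0.0015, -0.001, 0], [0.1, 0.004, -0.0014, -0.001, 0]]}}

```text
time: 35.5
tool_pos: [0.5034, 0.4195, 0.1132]
tool_rot: [-3.141, -0.0, -0.326]
contact_force: [-1.6, 0.1, 3.2]
opening: 0.0281
grip_force: 6.0
```

```bash
python3 - <<'E'
from h import *
s=observe(); print(s['tool_pos'],s['tool_rot'],s['opening'],s['contact_force'])
p,d=read_camera('side'); u,v=map(int,px('side',[.503,.42,.1])); print(u,v)
cv2.imwrite('pics/side7.png',cv2.resize(p[v-70:v+70,u-90:u+90,::-1],None,fx=4,fy=4,interpolation=cv2.INTER_CUBIC))
E
```

```text
[0.5034422  0.4194594  0.11315074] [-3.14133248e+00 -2.26481535e-04 -3.26050606e-01] 0.028052970476352284 [-1.56050572  0.13261013  3.20911292]
193 109
```

View pics/side7.png

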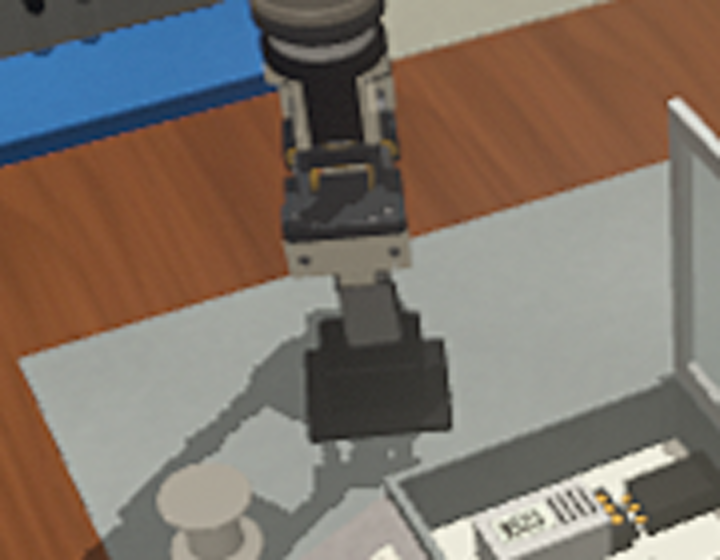

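{"api": "send_rows", "payload": {"targets": [[0.6, 0, 0, 0, 0], [0.6, 0, 0, 0, 0], [0.6, 0, 0, 0, 0], [0.6, 0, 0, 0.02, 0], [0.6, 0, 0, 0.04, 0]]}}

```text
time: 36.05
tool_pos: [0.5011, 0.4185, 0.17]
tool_rot: [3.135, 0.005, -0.326]
contact_force: [0.4, 0.7, 0.1]
opening: 0.0548
grip_force: 0.0
```

{"api": "send_rows", "payload": {"targets": [[0.6, 0, 0, 0.048, 0], [0.6, 0, 0, 0.048, 0], [0.6, 0, 0, 0.048, 0], [0.6, 0, 0, 0.0488, 0]], "grip_force": 20}}

```text
time: 36.45
tool_pos: [0.5023, 0.4194, 0.368]
tool_rot: [-3.141, -0.0, -0.326]
contact_force: [0.8, 0.7, 1.0]
opening: 0.0554
grip_force: 0.0
```

{"api": "send_rows", "payload": {"targets": [[0.3, 0.012, -0.0243, 0, 0.1482], [0.3, 0.012, -0.0243, 0, 0.1482], [0.3, 0.012, -0.0243, 0, 0.1482], [0.3, 0.012, -0.0243, 0, 0.1482], [0.3, 0.012, -0.0243, 0, 0.1482]]}}

```text
time: 36.95
tool_pos: [0.5631, 0.2972, 0.3658]
tool_rot: [3.141, -0.0, 0.422]
contact_force: [-0.3, 0.4, 0.0]
opening: 0.0278
grip_force: 0.0
```

{"api": "send_rows", "payload": {"targets": [[0.3, 0.012, -0.0243, 0, 0.1482], [0.3, 0.012, -0.0243, 0, 0.1482], [0.3, 0.012, -0.0243, 0, 0.1482], [0.3, 0.012, -0.0243, 0, 0.1482], [0.3, 0.012, -0.0243, 0, 0.1482]]}}

```text
time: 37.45
tool_pos: [0.6232, 0.1756, 0.3659]
tool_rot: [3.141, -0.0, 1.163]
contact_force: [0.2, 0.2, 0.6]
opening: 0.0275
grip_force: 0.0
```

{"api": "send_rows", "payload": {"targets": [[0.3, 0.012, -0.0243, 0, 0.1482], [0.3, 0.012, -0.0243, 0, 0.1482], [0.3, 0.0117, -0.025, 0, 0.1484], [0.3, 0, 0, 0, 0], [0.3, 0, 0, 0, 0]]}}

```text
time: 37.95
tool_pos: [0.6586, 0.1027, 0.3654]
tool_rot: [-3.141, -0.0, 1.598]
contact_force: [-0.5, 0.1, 0.4]
opening: 0.0278
grip_force: 0.0
```

```bash
python3 chk.py 8 2>/dev/null
```

```text
small [0.53874072 0.2007595 ]
medium [0.54162325 0.10780418]
large [0.54487773 0.00285463]
top
small origin [nan nan] yaw nan top [0. 0.] [0. 0.] all [0. 0.] [0. 0.] z nan 0 0
medium origin [nan nan] yaw nan top [0. 0.] [0. 0.] all [0. 0.] [0. 0.] z 0.6893 0 0
large origin [0.5448 0.004 ] yaw 0.029 top [0.5368 0.0037] [112.6  64.1] all [0.5446 0.004 ] [128.2  64.1] z 0.6672 1190 111
hold 0.04 [0.50472623 0.42238275] [70.16802216 61.10185242] 2.8045597639442326 292
hold 0.06 [0.50828986 0.41671069] [41.78514099 28.94114113] 2.8414679808594223 137
hold 0.1 [0.50525665 0.40670615] [36.90932465  8.5952282 ] 2.930808912790256 130
hold 0.15 [0.50848669 0.41797552] [35.73337555 28.97995567] 2.826829915927802 252
side
small origin [0.5379 0.2023] yaw 0.049 top [0.5299 0.2019] [77.4 50. ] all [0.5383 0.2023] [94.1 50. ] z 0.0657 448 181
medium origin [0.5384 0.1073] yaw 0.049 top [0.5304 0.1069] [96.  58.9] all [0.5418 0.1034] [120.2  63.6] z 0.4334 757 213
large origin [0.5433 0.0037] yaw 0.03 top [0.5353 0.0034] [113.6  67.7] all [0.5432 0.0034] [130.5  68. ] z 0.0738 1190 250
hold 0.04 [0.50209091 0.42028781] [70.27787018 65.19058228] 2.818643092420789 223
hold 0.06 [0.50496622 0.40638425] [40.92438507 20.79332542] 3.0201204167910447 177
hold 0.1 [0.50696191 0.40655353] [42.51734543 22.04418755] 0.13136561393228408 170
hold 0.15 [0.50661099 0.4170694 ] [35.45228577 34.49922943] 2.7699061792079034 150
[0.65819631 0.10393606 0.36591534] [ 3.14141585e+00 -3.50027612e-04  1.60023785e+00]
```

View pics/side8.png

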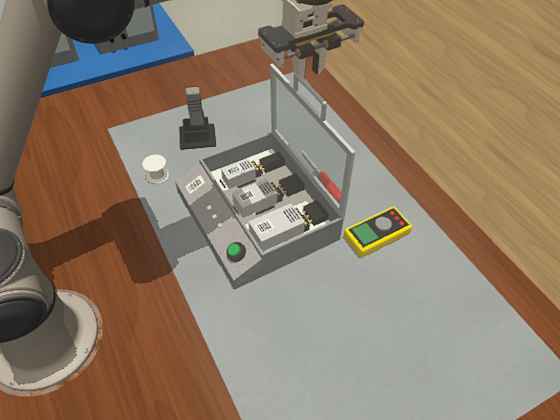

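{"api": "send_rows", "payload": {"targets": [[0.3, 0, 0, -0.03, 0], [0.3, 0, 0, -0.0188, 0], [0.3, 0, 0, 0, 0], [0, 0, 0, 0, 0], [0, 0, 0, 0, 0]], "grip_force": 20}}

```text
time: 38.55
tool_pos: [0.6589, 0.1036, 0.3188]
tool_rot: [3.139, -0.0, 1.601]
contact_force: [0.3, 1.2, -0.1]
opening: 0.0158
grip_force: 0.0
```

{"api": "send_rows", "payload": {"targets": [[0, 0, 0, 0, 0], [0, -0.0246, -0.0007, -0.0015, 0], [0, -0.0244, -0.0007, -0.004, 0], [0, -0.0239, -0.0007, -0.0064, 0], [0, -0.0231, -0.0007, -0.0087, 0]]}}

```text
time: 39.05
tool_pos: [0.5628, 0.1005, 0.298]
tool_rot: [3.136, -0.001, 1.601]
contact_force: [3.9, 0.7, 0.7]
opening: 0.009
grip_force: 20.0
```

{"api": "send_rows", "payload": {"targets": [[0, -0.0221, -0.0007, -0.011, 0], [0, -0.0209, -0.0006, -0.0131, 0], [0, -0.0195, -0.0006, -0.0152, 0], [0, -0.0179, -0.0005, -0.017, 0], [0, -0.0161, -0.0005, -0.0187, 0]]}}

```text
time: 39.55
tool_pos: [0.4666, 0.0976, 0.2224]
tool_rot: [3.137, -0.001, 1.601]
contact_force: [5.6, 2.3, -2.2]
opening: 0.0091
grip_force: 20.0
```

{"api": "send_rows", "payload": {"targets": [[0, -0.0142, -0.0004, -0.0202, 0], [0, -0.0121, -0.0004, -0.0216, 0], [0, -0.0098, -0.0003, -0.0226, 0], [0, -0.0038, -0.0001, -0.0118, 0], [0, -0.0037, -0.0001, -0.0118, 0]]}}

```text
time: 40.05
tool_pos: [0.4235, 0.0964, 0.1339]
tool_rot: [3.138, -0.001, 1.601]
contact_force: [1.0, 2.2, 1.6]
opening: 0.0092
grip_force: 20.0
```

{"api": "send_rows", "payload": {"targets": [[0, -0.0026, -0.0001, -0.0121, 0], [0, -0.0026, -0.0001, -0.0121, 0], [0, -0.0014, 0, -0.0122, 0], [0, -0.0013, 0, -0.0122, 0], [0, 0, 0, 0, 0]]}}

```text
time: 40.55
tool_pos: [0.416, 0.0961, 0.0847]
tool_rot: [3.139, -0.001, 1.601]
contact_force: [3.5, 2.4, -3.5]
opening: 0.009
grip_force: 20.0
```

{"api": "send_rows", "payload": {"targets": [[0, -0.0003, 0, -0.005, 0], [0, -0.0002, 0, -0.004, 0], [0, 0, 0, -0.004, 0], [0, 0, 0, -0.002, 0], [0, 0, 0, 0, 0]]}}

```text
time: 41.05
tool_pos: [0.4158, 0.0958, 0.072]
tool_rot: [3.137, 0.0, 1.601]
contact_force: [-1.7, 1.8, 23.6]
opening: 0.0094
grip_force: 20.0
```

```bash
python3 - <<'E'
from h import *
s=observe(); print(s['tool_pos'],s['contact_force'])
O=np.array([.532,.0955]);R=np.array([[np.cos(.031),-np.sin(.031)],[np.sin(.031),np.cos(.031)]])
for n in('top','side'):
    P,p=cloud(n); L=(P[...,:2]-O)@R; Z=P[...,2]
    for sg in(-1,1):
        s=(abs(L[...,1]*sg-.158)<.006)&(L[...,0]>-.06)&(L[...,0]<.11)&(Z>.08)&(Z<.12)
        if s.sum()>20:
            A=np.c_[L[s][:,0],np.ones(s.sum())]; print(n,sg,'cover slope',np.linalg.lstsq(A,Z[s],rcond=None)[0],s.sum(), 'front z',Z[s][L[s][:,0]<-.04].mean(),'rear z',Z[s][L[s][:,0]>.09].mean())
E
```

```text
[0.41580168 0.09583802 0.07201948] [-1.65121178  1.75694744 23.58129804]
top -1 cover slope [0.00186028 0.09438918] 345 front z 0.09413919014290167 rear z 0.09439180636964245
top 1 cover slope [-0.00153484  0.09437336] 361 front z 0.09423662878143683 rear z 0.09448936123384878
side -1 cover slope [0.00119144 0.09169831] 446 front z 0.09125965370346023 rear z 0.09133199263315941
side 1 cover slope [-0.00179379  0.09432766] 160 front z nan rear z 0.09399418388934734<stdin>:9: RuntimeWarning: Mean of empty slice.
  ret = ret.dtype.type(ret / rcount)
```

{"api": "send_rows", "payload": {"targets": [[0, 0, 0, 0.002, 0], [0.3, 0, 0, 0, 0], [0.3, 0, 0, 0, 0], [0.3, 0, 0, 0.02, 0], [0.3, 0, 0, 0.045, 0]]}}

```text
time: 41.65
tool_pos: [0.4109, 0.0954, 0.1345]
tool_rot: [-3.132, 0.0, 1.601]
contact_force: [1.3, -0.2, 0.3]
opening: 0.0274
grip_force: 0.0
```

{"api": "send_rows", "payload": {"targets": [[0.3, 0, 0, 0.045, 0], [0, 0, 0.04, 0, -0.145], [0, 0, 0.04, 0, -0.145], [0, 0, 0.04, 0, -0.145], [0, 0, 0, 0, -0.145]]}}

```text
time: 42.15
tool_pos: [0.4134, 0.2109, 0.1812]
tool_rot: [-3.14, 0.0, 1.047]
contact_force: [0.2, 0.7, -0.2]
opening: 0.002
grip_force: 0.0
```

```bash
python3 - <<'E'
from h import *
s=observe(); print(s['tool_pos'],s['tool_rot'],s['contact_force'])
O=np.array([.532,.0955]);R=np.array([[np.cos(.031),-np.sin(.031)],[np.sin(.031),np.cos(.031)]])
for n in('top','side'):
    P,p=cloud(n); L=(P[...,:2]-O)@R; Z=P[...,2]
    hsv=cv2.cvtColor(p[:,:,::-1].copy(),cv2.COLOR_BGR2HSV).astype(int)
    g=(hsv[...,0]>45)&(hsv[...,0]<75)&(hsv[...,1]>110)&(hsv[...,2]>40)&(abs(P[...,0]-.42)<.04)&(abs(P[...,1]+.023)<.04)
    h=Z-.466*L[...,0]  # height above sloped reference
    top=np.percentile(h[g],80); t=g&(h>top-.004)
    print(n,g.sum(),t.sum(),'centre',((P[t].min(0)+P[t].max(0))/2).round(4),P[t].mean(0).round(4),'ext',(L[t].max(0)-L[t].min(0)).round(4),'h pct',np.percentile(h[g],[5,50,90]).round(4))
    q=(abs(L[...,1]+.06)<.02)&(abs(L[...,0]+.11)<.02)&(Z<.08)&(Z>.03); print('panel h',np.median(h[q]))
    s=(abs(abs(L[...,1])-.158)<.006)&(L[...,0]>-.06)&(L[...,0]<.11)&(Z>.08)&(Z<.12)
    A=np.c_[L[s][:,0],np.ones(s.sum())]; print('cover slope',np.linalg.lstsq(A,Z[s],rcond=None)[0])
    hb=(np.hypot(P[...,0]-.505,P[...,1]-.42)<.06); c,s2,a,q=rect(hb,P,.155,.18); print('scanner top',c,s2,np.median(Z[hb&(Z>.155)&(Z<.18)]))
    cv2.imwrite(f'pics/{n}9.png',p[:,:,::-1])
E
```

```text
[0.41341736 0.21092197 0.18122744] [-3.14012731e+00  4.74683108e-04  1.04704566e+00] [ 0.16807654  0.65683116 -0.22294192]
top 118 97 centre [ 0.4185 -0.0224  0.0756] [ 0.4186 -0.022   0.0767] ext [0.0236 0.0241] h pct [0.1208 0.1309 0.1329]
panel h 0.10772946532454872
cover slope [0.00139696 0.09446981]
scanner top [0.50925354 0.4170914 ] [34.59034348 29.44512177] 0.16507771641240898
side 105 90 centre [ 0.4168 -0.0248  0.0762] [ 0.4161 -0.0245  0.0765] ext [0.0237 0.0253] h pct [0.1274 0.1318 0.1339]
panel h 0.10771272516552663
cover slope [-0.00103221  0.09274583]
scanner top [0.51129691 0.41107968] [34.01749802 24.53525925] 0.16313540786546488
```

View pics/side9.png

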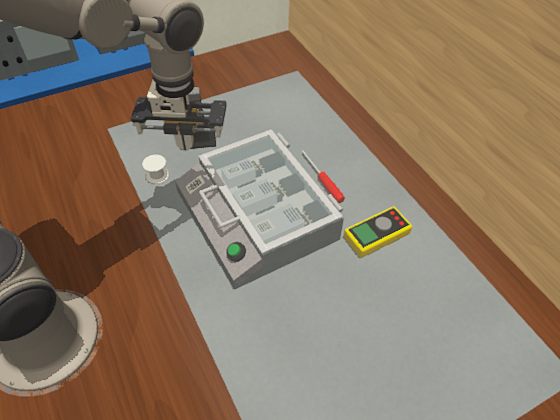

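{"api": "send_rows", "payload": {"targets": [[0, -0.0002, -0.0341, 0, -0.1414], [0, -0.0002, -0.0341, 0, -0.1414], [0, -0.0002, -0.0341, 0, -0.1414], [0, -0.0002, -0.0341, 0, -0.1414], [0, -0.0002, -0.0341, 0, -0.1414]]}}

```text
time: 42.75
tool_pos: [0.4124, 0.0354, 0.1814]
tool_rot: [-3.141, 0.002, 0.34]
contact_force: [0.8, -0.3, 0.2]
opening: 0.0005
grip_force: 0.0
```

{"api": "send_rows", "payload": {"targets": [[0, -0.0002, -0.0341, 0, -0.1414], [0, 0, -0.0343, 0, -0.1414], [0, 0, 0, -0.045, 0], [0, 0, 0, -0.045, 0], [0, 0, 0, 0, 0]]}}

```text
time: 43.25
tool_pos: [0.4086, -0.031, 0.0877]
tool_rot: [-3.138, 0.012, 0.061]
contact_force: [-0.7, 0.9, 0.5]
opening: 0.0002
grip_force: 0.0
```

{"api": "send_rows", "payload": {"targets": [[0, 0, 0, 0, 0], [0, 0, 0, 0, 0]]}}

```text
time: 43.45
tool_pos: [0.4143, -0.0314, 0.0935]
tool_rot: [3.141, -0.003, 0.061]
contact_force: [1.0, -0.1, -0.4]
opening: 0.0005
grip_force: 0.0
```

{"api": "send_rows", "payload": {"targets": [[0, -0.001, 0.008, 0, -0.03], [0, 0, 0, -0.007, 0], [0, 0, 0, 0, 0], [0, 0, 0, 0, 0]]}}

```text
time: 43.85
tool_pos: [0.4125, -0.0231, 0.0853]
tool_rot: [3.141, -0.001, 0.031]
contact_force: [0.2, 0.6, 0.4]
opening: 0.0003
grip_force: 0.0
```

{"api": "send_rows", "payload": {"targets": [[0, 0.0007, 0, -0.0018, 0], [0, 0.0007, 0, -0.0018, 0], [0, 0.0007, 0, -0.0018, 0], [0, 0, 0, 0, 0]]}}

```text
time: 44.25
tool_pos: [0.4145, -0.0231, 0.0792]
tool_rot: [3.141, 0.0, 0.029]
contact_force: [0.0, 0.3, 0.7]
opening: 0.0002
grip_force: 0.8
```

{"api": "send_rows", "payload": {"targets": [[0, 0.0007, 0, -0.0015, 0], [0, 0.0007, 0, -0.0015, 0], [0, 0, 0, 0, 0]]}}

```text
time: 44.55
tool_pos: [0.4158, -0.023, 0.0763]
tool_rot: [3.141, 0.0, 0.029]
contact_force: [-0.1, -0.3, 2.7]
opening: 0.0002
grip_force: 1.7
```

{"api": "send_rows", "payload": {"targets": [[0, 0.0007, 0, -0.0015, 0], [0, 0.0007, 0, -0.0015, 0], [0, 0, 0, 0, 0]]}}

```text
time: 44.85
tool_pos: [0.4171, -0.023, 0.0736]
tool_rot: [3.141, 0.0, 0.029]
contact_force: [-3.2, 0.1, 9.0]
opening: 0.0002
grip_force: 4.6
```

{"api": "send_rows", "payload": {"targets": [[0, 0.0005, 0, -0.0012, 0], [0, 0.0004, 0, -0.001, 0], [0, 0, 0, 0, 0]]}}

```text
time: 45.15
tool_pos: [0.4175, -0.023, 0.0727]
tool_rot: [3.141, 0.0, 0.03]
contact_force: [-9.4, -0.2, 28.3]
opening: 0.0003
grip_force: 15.0
```

{"api": "send_rows", "payload": {"targets": [[0, -0.002, 0, 0.006, 0], [0, -0.004, 0, 0.012, 0], [0, 0, 0, 0.045, 0], [0, -0.01, -0.04, 0.045, 0], [0, -0.01, -0.045, 0.02, 0]]}}

```text
time: 45.65
tool_pos: [0.3948, -0.1006, 0.1934]
tool_rot: [3.14, -0.004, 0.033]
contact_force: [0.8, -1.3, -0.4]
opening: 0.0005
grip_force: 0.0
```

{"api": "send_rows", "payload": {"targets": [[0, 0, -0.045, 0, 0], [0, 0, -0.045, 0, 0], [0, 0, -0.045, 0, 0], [0, 0, 0, 0, 0], [0, 0, 0, 0, 0]]}}

```text
time: 46.15
tool_pos: [0.3934, -0.2359, 0.1902]
tool_rot: [-3.14, 0.001, 0.027]
contact_force: [0.2, 0.6, -0.2]
opening: 0.0005
grip_force: 0.0
```

```bash
python3 - <<'E' 2>/dev/null
from chk import *
s=observe(); print(s['time'],s['tool_pos'],s['contact_force'])
for n in('top','side'):
    P,p=chk(n); L=(P[...,:2]-O)@R; Z=P[...,2]
    s=(abs(abs(L[...,1])-.158)<.006)&(L[...,0]>-.06)&(L[...,0]<.11)&(Z>.08)&(Z<.12)
    A=np.c_[L[s][:,0],np.ones(s.sum())]; print('cover slope',np.linalg.lstsq(A,Z[s],rcond=None)[0])
    hb=(np.hypot(P[...,0]-.505,P[...,1]-.42)<.06); c,s2,a,q=rect(hb,P,.155,.18); print('scanner top',c,s2,np.median(Z[hb&(Z>.155)&(Z<.18)]))
    cv2.imwrite(f'pics/{n}10.png',p[:,:,::-1])
E
```

```text
small [0.53874072 0.2007595 ]
medium [0.54162325 0.10780418]
large [0.54487773 0.00285463]
46.15 [ 0.39339353 -0.23587328  0.1901827 ] [ 0.23015207  0.55802137 -0.18105461]
top
small origin [nan nan] yaw nan top [0. 0.] [0. 0.] all [0. 0.] [0. 0.] z 0.0927 0 0
medium origin [nan nan] yaw nan top [0. 0.] [0. 0.] all [0. 0.] [0. 0.] z 0.0926 0 0
large origin [nan nan] yaw nan top [0. 0.] [0. 0.] all [0. 0.] [0. 0.] z 0.0926 0 0
cover slope [-0.00098986  0.09461586]
scanner top [0.5085741  0.41747577] [35.93947983 28.05030823] 0.16462723162788917
side
small origin [nan nan] yaw nan top [0. 0.] [0. 0.] all [0. 0.] [0. 0.] z 0.0922 0 0
medium origin [nan nan] yaw nan top [0. 0.] [0. 0.] all [0. 0.] [0. 0.] z 0.093 0 0
large origin [nan nan] yaw nan top [0. 0.] [0. 0.] all [0. 0.] [0. 0.] z 0.0921 0 0
cover slope [-0.02036008  0.09320622]
scanner top [0. 0.] [0. 0.] nan
```

View pics/top10.png

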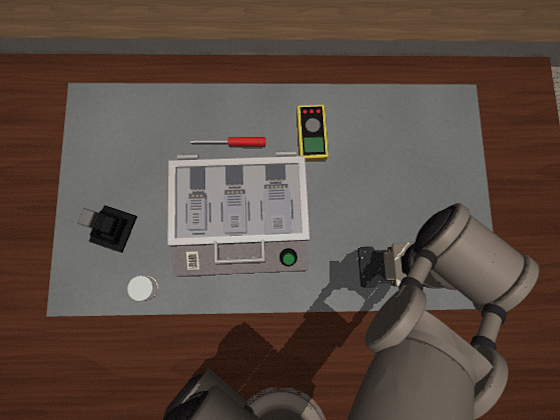

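The top view shows the cover shut with all three modules in their nests, at about (197,212), (235,210) and (277,208). The scanner stands at (88,218) and the robot is clear of everything. I'm handing in.

```bash
python3 -c "
from cell import *
print(hand_in())"
```

```text
the job is handed in; nothing more can be done
None
```

The job is handed in with every step done and no verdict returned: modules nested, all four labels scanned (scanner about 0.24 rad off square at the station label, 0.20 at the modules, limit 0.3), scanner back in its holder, cover shut and start pressed at about 46 s.

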